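# Put the tin away behind the sliding splash guard and clamp its door

### The arm

A 6-joint arm with a two-finger parallel gripper is mounted at the origin on the work surface. World frame = base frame: x ahead of the robot, y to its left, z up, the work surface at z = 0. Lengths are in m, angles in degrees, forces in N, time in s.
With the tool pointing down it reaches from about 0.35 to 0.875 m from the base axis. Payload 4.2 kg.
Tool frame: the origin (TCP) lies where the fingers leave the gripper's body, on its centre line; the fingertips stand 70 mm ahead of it and the grasp point (between the pads) lies 51 mm ahead of it; z points along the fingers, y is the direction in which the jaws open and shut (so a half turn about z gives the same grasp; the last joint's range is limited). The gripper opens to 87 mm and grips with 3 to 60 N. Pads are 19 mm wide; open, the fingers measure 117 mm over their backs; the gripper's body (75 mm by 190 mm) begins 51 mm behind the grasp point.
Start: joints at [89.301, 22.042, 0.453, 0, -68.411, -14.817], TCP at [0.167, 0.602, 0.292] pointing down, gripper open.
Joint ranges: [-179.83, 179.83], [-69.29, 118.12], [-61.27, 80.66], [-181.25, 117.63], [-171.15, -9.14], [-177.46, 177.46]. Speed limits (degrees/s): [159.86, 159.86, 180, 180, 180, 180].

### API

Orientations are given as a 3x3 rotation matrix whose columns are the frame's x, y, z axes.
In Python, from station import sense, cams, job gives the robot as it stands. The module is installed in compiled form; this text tells all that it offers.
- The arm moves only by the shell command python3 -m handwheel 'ROWS'. ROWS is JSON, a list of rows, each a list of 5 numbers: the shift along the tool's x, y, z in cm, then the turn about the tool's z in degrees, then the opening, from 0 (shut) to 1 (fully open). A call has 1 to 10 rows; each row shifts and turns the commanded pose from where the row before left it, along the tool's axes as they then stand; what a row does not reach is not made up. A row lasts 1/8 s, in which the tool goes at most 62.5 mm and 10.7 degrees, less where a joint would pass 70% of its speed; a pose out of reach is approached as far as the arm can. A call with a gripper value outside its range is refused whole. The fingers move at their own pace and stop on an object; the grip force is fixed at half the most. Time passes only in rows, so rows that do not move let the fingers close. It gives the time, the measured TCP pose, the force and the opening at its end, in the units of the state.
- sense(): the state, without advancing time (a new reading comes with each control period).
- cams.capture(name): name is "scene" or "top" or "wrist"; returns the picture (400x640x3 uint8, red, green, blue); there is no depth.
- cams.camera_params(name): a dict with "fx", "fy", "cx", "cy" (pixels), "origin" and "rotation" of the camera in the world. Camera axes: x right, y down, z forward; pixel columns grow to the right and rows downward; lengths in m; the calibration is good to about 2 mm. The wrist camera is an equidistant fisheye: a pixel r from the principal point sees the ray r / f radians off the axis. A picture is of the moment at which its call begins: read the wrist's pose just before it. camera_params takes no time and is no camera call; for the wrist camera it gives the pose at the moment of the call.
- job.finish_job(): hands the job in, once; it reports no verdict.
The state is a dict: "time_s": time; "joints": joint angles; "joint_velocities": joint speeds; "effort": joint torques, N m; "tcp_pos": TCP position; "ee_rot": TCP orientation; "wrist_force": force on the tool from outside, world axes, zero at the start; "moment": the same for the moment, N m; "gripper_width": opening from 0.0 (shut) to 1.0 (fully open).
Only numpy, scipy, OpenCV 4.12 (cv2) and the standard library are available. Lean on these libraries where they do the work, as an engineer would, in place of code of your own. Each camera call takes 0.05 s, during which the arm holds its last target. There are 200 camera calls.

### The job

Put the squat aluminium tin away in the clear splash guard on the drainer without tipping it over: slide its door fully open, stand the tin upright on the floor well inside the open bay, let go of it, and slide the door fully shut again. Then flip the cam lever on top over to the front, all the way to its stop, so that it clamps the door. Leave the bowl, the dish, the canister and the fork where they are.

Things in the scene. Friction and masses are not known exactly. Their poses are not given: they have to be found in the camera images.
- guard: Clear acrylic splash guard on a steel base, fixed; 400 mm wide (y), 190 deep (x), roof top at z 241. Origin: on the drainer under the middle of its front edge; x points inwards, away from the robot at yaw 0; y along the front, z up. The sliding door closes the bay at y 0 to 195; a fixed clear pane (front at x = 4) closes y -200 to 0. No partition inside. The cam clamp stands on the roof's front edge at y = -8.
- door (a joint): Sliding door: 5 mm clear pane 200 mm wide, front face at guard x = -9.5 mm, steel clamp bar on its top edge (to z 255). 0 m = shut (covers guard y -5 to 195), grows as it slides to guard -y, 0.180 = fully open (gap y 15 to 195). About 1.5 N plus 4 N per m/s; stays where left. Clamped, it holds against 20 N.
- door_pull (a point): Centre of the door's pull: upright steel bar 14 mm wide (guard y), 12 thick (guard x), 90 tall (z 150 to 240), on two 12 mm wide stems at z 158 and 232, its middle 42 mm in front of the pane. Lies at guard x = -52, y = 100 minus the door's travel, z = 195 mm; moves with the door; axes as the guard's.
- lever (a joint): Cam lever in the clamp on the roof. 0 rad = open, leaning 0.70 back over the roof; grows as it swings up and over to the front (guard -x): vertical at 0.70, clamped against its stop at 1.85 (leaning 1.15 forward). Pivot parallel to guard y, at guard x = -6, y = -8, z = 274 mm. Stays where left (0.035 N m); from about 1.0 the cam bites, needing up to 0.5 N m; over centre at 1.65.
- lever_tip (a point): Middle of the round bead (12 mm diameter, 18 mm wide along guard y) at the free end of the cam lever, 73 mm from its pivot; the lever's arm is 18 mm wide and 8 mm thick, from 15 to 75 mm from the pivot. Moves with the lever.
- tin_spot (a point): A good place for the tin, on the bay's floor: guard x = 50, y = 105, z = 10 mm. The floor is flat, with only a 3 mm high track strip at x -11 to -3 before it. The roof and its front track (x -3 to 7 mm, underside z = 229) cover the whole bay, so it is reached only through the front, under the track, with the tool leaning back towards the robot some 33 degrees.
- tin: Closed squat aluminium tin, 58 mm diameter, 48 mm tall, about 0.16 kg, standing on the drainer to the left (world +y) of the guard's front. Origin: centre of its underside; z along its axis.
- bowl: Bystander: upturned steel bowl, 120 mm across at the drainer, 56 mm tall, to the right of the guard. Origin: centre of its underside.
- dish: Bystander: teal ceramic dish, 110 mm across, 30 mm tall, standing inside the guard behind the fixed pane. Origin: centre of its underside.
- canister: Bystander: clear canister with a white bar-knob lid, 100 mm diameter, 145 mm tall, also right of the guard. Origin: centre of its underside.
- fork: Bystander: white plastic fork, 178 mm long, 5 mm thick, lying in front of the guard. Origin: under its middle; x towards the tines.
Things that resemble listed ones, but are neither listed nor needed, are in the scene too. What is meant by the tin is not blue, and is the smaller of those in its own colour.

How it is judged (in metres and radians):
On the way, in this order (a step that is already met when the one before it is completed fails the run):
1. the door is slid open, at least 165 of its 180 mm (value of joint door above 0.165 m), for 0.1 s.
2. the tin stands upright on the floor of the bay, well inside, let go and still (x of tin in the frame of guard between 0.036 and 0.158 m and y of tin in the frame of guard between 0.025 and 0.165 m and z of tin in the frame of guard between 0.006 and 0.014 m and angle between tin's own z axis and vertical below 0.08 rad and linear speed of tin below 0.02 m/s and contact force between the fingers and tin below 0.1 N), for 0.2 s.
3. the door is slid shut with the lever not yet clamped (value of joint door below 0.008 m and value of joint lever below 1.2 rad), for 0.1 s.
4. the cam lever is flipped over to its front stop (value of joint lever above 1.72 rad), for 0.2 s.
At the end, for the whole second after the job is handed in: The door is shut to within 8 mm, the lever is beyond 1.72 rad (stop at 1.85), and the tin stands at rest and released, upright within 0.08 rad, on the guard's floor, its centre 36 to 158 mm behind the front edge and at guard y 25 to 165 mm (all of step 2 and value of joint door below 0.008 m and value of joint lever above 1.72 rad); the robot touches nothing.
It fails at once if the bowl is pushed more than 25 mm from its place (distance of bowl from where it was at the start of the episode above 0.025 m).
It fails at once if the dish is pushed more than 25 mm from its place (distance of dish from where it was at the start of the episode above 0.025 m).
It fails at once if the canister is pushed more than 25 mm from its place (distance of canister from where it was at the start of the episode above 0.025 m).
It fails at once if the fork is pushed more than 25 mm from its place (distance of fork from where it was at the start of the episode above 0.025 m).
It fails at once if the tin is tipped over (angle between tin's own z axis and vertical above 0.9 rad).
It also fails if it takes over 72 s, if anything falls off the work surface, if the arm or the gripper's body presses on something with over 40 N, if the wrist force passes 120 N, or if a joint passes its speed limit or range.

## Working session

There is one attempt and no reset: what is moved stays moved. The work goes in short steps, Python scripts to look and compute and a shell command to move; the robot and the scene stay as the last step left them, time stands still between calls to the robot, and variables do not carry over. Pictures are saved under pics/ and viewed, about 8 in all and at most 12, crops included, and the job is handed in when it is done.

```bash
mkdir -p pics; ls
python3 - <<'E'
from station import sense,cams
import cv2,numpy as np
s=sense();print(s)
for n in("scene","top"):
    im=cams.capture(n);cv2.imwrite(f"pics/{n}0.png",im[:,:,::-1]);p=cams.camera_params(n);print(n,p)
print(cams.camera_params("wrist"))
E
```

```text
pics
{'time_s': 0.0, 'joints': array([ 8.93027131e+01,  2.20913347e+01,  3.78290722e-01, -2.83480350e-02,
       -6.84094380e+01, -1.48152016e+01]), 'joint_velocities': array([-0.0495575 , -0.0162962 ,  0.05046213, -0.03977946, -0.02621912,
        0.07341454]), 'effort': array([ 1.34698035e-03, -3.90662885e+01,  1.87403530e+01,  4.21983227e+00,
        1.10002587e-02, -1.89510042e-04]), 'tcp_pos': array([0.16702711, 0.60179906, 0.29114487]), 'ee_rot': array([[ 9.63523367e-01, -2.67623774e-01, -4.86032901e-04],
       [-2.67624196e-01, -9.63521014e-01, -2.13191226e-03],
       [ 1.02247492e-04,  2.18422145e-03, -9.99997609e-01]]), 'wrist_force': array([-0.12802024,  0.11399719, -0.05119251]), 'moment': array([0.00217466, 0.00024349, 0.00849708]), 'gripper_width': 0.9969569426696231}
scene {'fx': 443.4599853620738, 'fy': 443.4599853620738, 'cx': 312.3832901948774, 'cy': 191.2561525568685, 'origin': array([ 0.48439297, -0.33126496,  1.40262412]), 'rotation': array([[ 0.94846418, -0.30026299,  0.101281  ],
       [-0.31678326, -0.90650158,  0.27911155],
       [ 0.00800452, -0.29681143, -0.95490256]])}
top {'fx': 423.069015790726, 'fy': 423.069015790726, 'cx': 321.4248364962901, 'cy': 195.77857318289668, 'origin': array([0.48324813, 0.02609163, 1.35465752]), 'rotation': array([[ 0.00545613, -0.99661406,  0.08204047],
       [-0.99998254, -0.00525137,  0.00271144],
       [-0.00227143, -0.08205384, -0.99662531]])}
{'fx': 309.70691628693146, 'fy': 309.70691628693146, 'cx': 319.3992787991168, 'cy': 198.3079370399306, 'origin': array([0.23864273, 0.58317413, 0.38593774]), 'rotation': array([[-0.26709533, -0.92741512, -0.2618421 ],
       [-0.96366729,  0.25770391,  0.07024285],
       [ 0.00233345,  0.27109021, -0.96255112]])}
```

View pics/scene0.png

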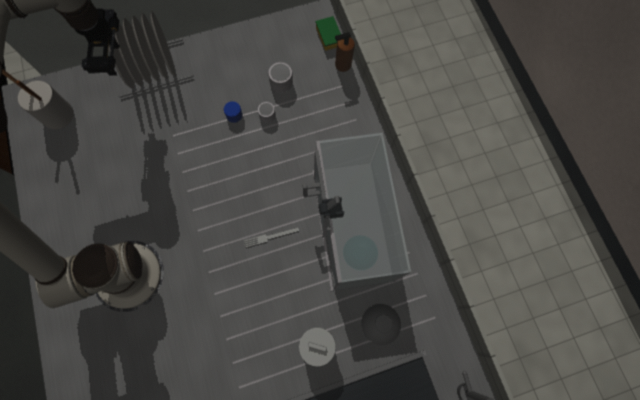

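View pics/top0.png

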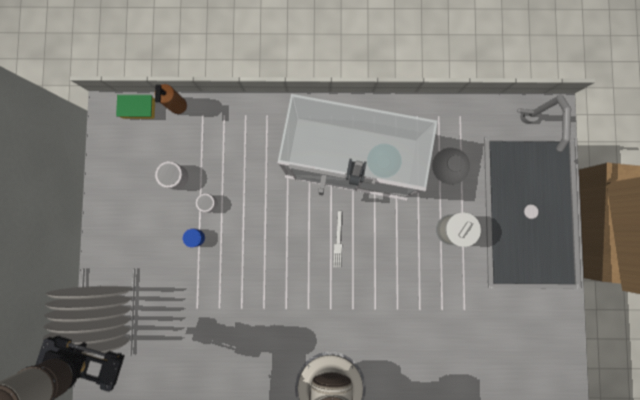

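The scene picture shows the guard around (360,205), the small tin at (267,112), and a larger one of the same colour at (280,77). In the top view the guard is around (358,143), the tin at (205,203), the pull near (322,185) and the cam near (356,170). Next I'll zoom in on the guard and tin in both views.

Run:
```python
import cv2,numpy as np
a=cv2.imread("pics/top0.png");b=cv2.imread("pics/scene0.png")
A=cv2.resize(a[85:235,180:450],None,fx=2.9,fy=2.9,interpolation=cv2.INTER_CUBIC)
B=cv2.resize(b[60:290,220:430],None,fx=2.6,fy=2.6,interpolation=cv2.INTER_CUBIC)
f=lambda i:np.clip(i.astype(float)*1.6,0,255).astype('uint8')
A=f(A);B=f(B);print(A.shape,B.shape)
cv2.imwrite("pics/topc.png",A);cv2.imwrite("pics/scenec.png",B)
```

```text
(435, 783, 3) (598, 546, 3)
```

View pics/topc.png

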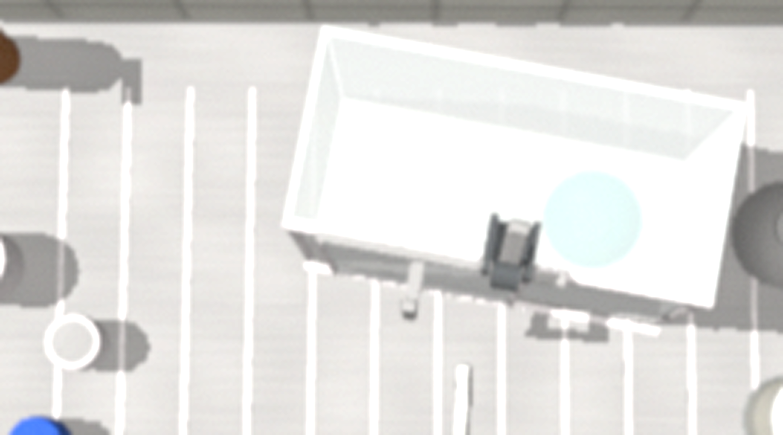

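View pics/scenec.png

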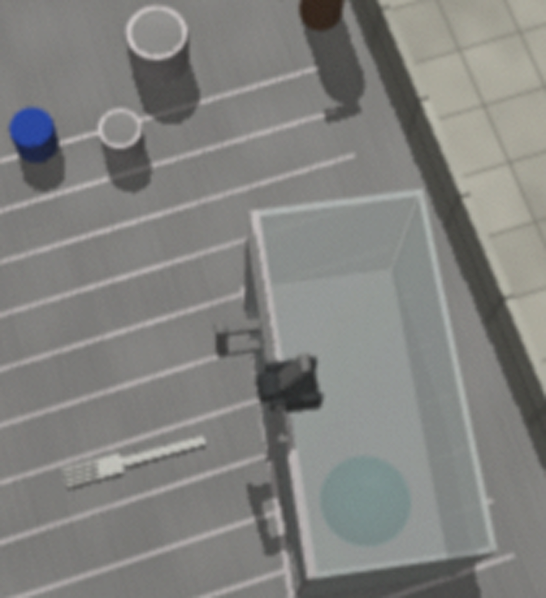

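```bash
cat > geo.py <<'E'
import numpy as np
from station import cams
def ray(n,u,v):
    p=cams.camera_params(n);d=np.array([(u-p['cx'])/p['fx'],(v-p['cy'])/p['fy'],1.])
    d=p['rotation']@d;return p['origin'],d/np.linalg.norm(d)
def onz(n,u,v,z):
    o,d=ray(n,u,v);return o+d*(z-o[2])/d[2]
def tri(a,b):
    A=np.zeros((3,3));y=np.zeros(3);R=[ray('top',*a),ray('scene',*b)]
    for o,d in R:
        P=np.eye(3)-np.outer(d,d);A+=P;y+=P@o
    x=np.linalg.solve(A,y);return x,max(np.linalg.norm((np.eye(3)-np.outer(d,d))@(x-o)) for o,d in R)
T=lambda u,v:(180+u/2.9,85+v/2.9)
S=lambda u,v:(220+u/2.6,60+v/2.6)
E
python3 - <<'E'
from geo import *
np.set_printoptions(precision=4,suppress=True)
tp={'BL':(325,28),'FL':(287,225),'FR':(713,303),'BR':(747,103),'pull':(409,312),'tin':(72,341),'deco':(568,320),'clamp':(507,270)}
sp={'BL':(421,193),'FL':(253,212),'FR':(310,577),'BR':(493,552),'pull':(222,338),'tin':(120,128),'deco':(274,518),'clamp':(268,385)}
for k in tp: print(k,*tri(T(*tp[k]),S(*sp[k])))
C={k:onz('top',*T(*tp[k]),.241) for k in('BL','FL','FR','BR')}
D={k:onz('scene',*S(*sp[k]),.241) for k in C}
for k in C: print(k,C[k],D[k])
for Q in(C,D): print(np.linalg.norm(Q['FL']-Q['FR']),np.linalg.norm(Q['FL']-Q['BL']),np.degrees(np.arctan2(*( (Q['FL']-Q['FR'])[:2]))),np.degrees(np.arctan2(*( (Q['BL']-Q['BR'])[:2]))))
print('tin',onz('top',*T(72,341),.048),onz('scene',*S(120,128),.048))
print('pull',onz('top',*T(409,312),.24),onz('scene',*S(222,338),.24))
E
```

```text
BL [0.8516 0.1103 0.2337] 0.001242187454254462
FL [0.6646 0.1421 0.2459] 0.0024209378867546443
FR [ 0.5941 -0.2461  0.2439] 0.0013369293337210876
BR [ 0.778  -0.2806  0.2422] 0.0005527557897267051
pull [0.5908 0.0303 0.1988] 0.0035766726820783503
tin [0.5698 0.3912 0.0461] 0.0018822046175091096
deco [ 0.5998 -0.1464 -0.0104] 0.001888085630378623
clamp [ 0.6163 -0.056   0.2815] 0.0010204101147754053
BL [0.8479 0.1097 0.241 ] [0.8506 0.1078 0.241 ]
FL [0.6629 0.1425 0.241 ] [0.6678 0.1442 0.241 ]
FR [ 0.5931 -0.2468  0.241 ] [ 0.5958 -0.2459  0.241 ]
BR [ 0.7789 -0.2809  0.241 ] [ 0.7777 -0.2806  0.241 ]
0.3955250630945307 0.18791867721301386 10.166164993280765 10.026316693481666
0.39673088686122343 0.1864482291631495 10.458978464515646 10.63550753672168
tin [0.5678 0.3906 0.048 ] [0.5715 0.3902 0.048 ]
pull [0.5835 0.0302 0.24  ] [0.5906 0.018  0.24  ]
```

The guard's yaw is about -10.3°, with its origin near (0.629, -0.052). The tin is at (0.570, 0.390). Moves can't command tilt directly, so I'll raise the arm over the guard heading and find out what the tool does at the reach limit.

```bash
python3 -m handwheel '[[0,0,-5,-5.2,1],[0,0,-5,0,1],[3.8,3.5,-1.5,0,1],[3.8,3.5,-1.5,0,1],[3.8,3.5,-1.5,0,1],[3.8,3.5,-1.5,0,1],[3.8,3.5,-1.5,0,1],[3.8,3.5,-1.5,0,1],[3.8,3.5,-1.5,0,1],[3.8,3.5,-1.5,0,1]]' && python3 -m handwheel '[[3.8,3.5,0,0,1],[3.8,3.5,0,0,1],[3.8,3.5,0,0,1],[3.8,3.5,0,0,1],[3.8,3.5,0,0,1],[3.8,3.5,0,0,1],[3.8,3.5,0,0,1],[3.8,3.5,0,0,1],[0,0,0,0,1]]'; python3 -c "
from station import sense;print(sense())"
```

```text
time_s: 1.35
tcp_pos: [0.4167, 0.2708, 0.5124]
ee_rot: [[0.984, -0.179, -0.001], [-0.179, -0.984, -0.0], [-0.0, 0.0, -1.0]]
wrist_force: [0.2, 0.8, 0.2]
gripper_width: 0.997
time_s: 2.48
tcp_pos: [0.6669, -0.0602, 0.5085]
ee_rot: [[0.983, -0.183, -0.005], [-0.183, -0.983, -0.0], [-0.005, 0.001, -1.0]]
wrist_force: [0.1, 0.1, -0.8]
gripper_width: 0.998
{'time_s': 2.475, 'joints': array([ 8.63877924e+00,  2.46821291e+01,  3.44326823e+01, -3.06282012e-02,
       -1.00060762e+02,  7.07905751e+01]), 'joint_velocities': array([ 3.04803028, -3.11310138, -1.96419749, -0.46712379, -0.12518036,
       -0.96095939]), 'effort': array([ -1.29116625, -43.23839664,  20.94041169,   4.72139508,
         0.08250406,   0.08538184]), 'tcp_pos': array([ 0.66693838, -0.06018095,  0.50848282]), 'ee_rot': array([[ 9.83031973e-01, -1.83353854e-01, -5.43179855e-03],
       [-1.83358115e-01, -9.83046141e-01, -2.92860255e-04],
       [-5.28601155e-03,  1.28385534e-03, -9.99985205e-01]]), 'wrist_force': array([ 0.09908536,  0.13400433, -0.81538043]), 'moment': array([0.05400133, 0.01199824, 0.02727826]), 'gripper_width': 0.99796602610473}
```

```bash
python3 -m handwheel '[[-0.4,5.5,0,0,1],[-0.4,5.5,0,0,1],[-0.4,5.5,0,0,1],[-0.4,5.5,0,0,1],[5,0,0,0,1],[5,0,0,0,1],[5,0,0,0,1],[5,0,0,0,1]]' && python3 -m handwheel '[[5,0,0,0,1],[5,0,0,0,1],[0,0,0,0,1]]';  python3 -c "
from station import sense;print(sense()['joints'])"
```

```text
time_s: 3.48
tcp_pos: [0.7697, -0.2938, 0.4917]
ee_rot: [[0.984, -0.179, 0.018], [-0.179, -0.984, -0.01], [0.02, 0.007, -1.0]]
wrist_force: [5.4, -11.7, 21.4]
gripper_width: 0.998
time_s: 3.85
tcp_pos: [0.8094, -0.2888, 0.4551]
ee_rot: [[0.982, -0.177, 0.061], [-0.176, -0.984, -0.028], [0.065, 0.017, -0.998]]
wrist_force: [0.2, 0.5, -0.1]
gripper_width: 0.997
[  -8.61955813   53.43749366   80.4065438     1.16836652 -113.24822404
   88.94014566]
```

```bash
python3 -m handwheel '[[4.4,0,-4.4,0,1],[4.4,0,-4.4,0,1],[4.4,0,-4.4,0,1],[4.4,0,-4.4,0,1]]';  python3 -c "
from station import sense;print(sense()['joints'])"
```

```text
time_s: 4.35
tcp_pos: [0.7988, -0.2576, 0.5423]
ee_rot: [[0.962, -0.184, 0.204], [-0.169, -0.982, -0.086], [0.216, 0.048, -0.975]]
wrist_force: [0.6, 1.4, 0.0]
gripper_width: 1.0
[  -5.86089655   48.16543832   80.65616499    3.93939068 -110.19060407
   87.32423485]
```

```bash
python3 -m handwheel '[[5,-1.5,-3.4,0,1],[5,-1.5,-3.4,0,1],[5,-1.5,-3.4,0,1],[5,-1.5,-3.4,0,1]]';  python3 -c "
from station import sense;print(sense()['joints'])"
```

```text
time_s: 4.85
tcp_pos: [0.8176, -0.1782, 0.5941]
ee_rot: [[0.924, -0.188, 0.331], [-0.153, -0.98, -0.129], [0.349, 0.068, -0.935]]
wrist_force: [0.1, -0.7, -0.2]
gripper_width: 1.002
[   0.82069336   45.64456585   80.60631729    7.95335449 -105.39476515
   82.44832824]
```

```bash
python3 -m handwheel '[[0,-6,0,0,1],[0,-6,0,0,1],[0,-6,0,0,1],[0,-6,0,0,1],[5,-1.5,-3.4,0,1],[5,-1.5,-3.4,0,1],[5,-1.5,-3.4,0,1]]';  python3 -c "
from station import sense;print(sense()['joints'])"
```

```text
time_s: 5.72
tcp_pos: [0.8406, 0.0746, 0.6224]
ee_rot: [[0.875, -0.183, 0.448], [-0.14, -0.982, -0.129], [0.464, 0.05, -0.885]]
wrist_force: [0.2, -0.0, -0.1]
gripper_width: 1.0
[  20.06790261   45.82808915   80.65507706   16.2599986  -101.27702675
   66.59131772]
```

```bash
python3 -m handwheel '[[0,-6,0,0,1],[0,-6,0,0,1],[4.5,-3.5,-2.4,0,1],[4.5,-3.5,-2.4,0,1],[4.5,-3.5,-2.4,0,1]]';  python3 -c "
from station import sense;print(sense()['joints'])"
```

```text
time_s: 6.35
tcp_pos: [0.8335, 0.2453, 0.6304]
ee_rot: [[0.811, -0.163, 0.562], [-0.126, -0.986, -0.105], [0.572, 0.014, -0.82]]
wrist_force: [-0.7, -0.5, -0.3]
gripper_width: 1.002
[ 32.38649928  47.5588829   80.65607987  23.06014542 -95.56868094
  56.42879864]
```

```bash
cat >> geo.py <<'E'
import cv2
from station import sense
YAW=np.radians(-10.3);O=np.array([.6285,-.0515,0]);c_,s_=np.cos(YAW),np.sin(YAW)
G=np.array([[c_,-s_,0],[s_,c_,0],[0,0,1]])
g2w=lambda p:O+G@np.asarray(p,float)
w2g=lambda p:G.T@(np.asarray(p,float)-O)
np.set_printoptions(precision=4,suppress=True)
def to(grasp_g,off=.051):
    "tool shift in cm bringing the point off ahead of TCP to guard coords"
    s=sense();R=s['ee_rot'];p=s['tcp_pos']+R[:,2]*off
    print('now g',w2g(p),'shift cm',100*R.T@(g2w(grasp_g)-p),'t',s['time_s'],'F',s['wrist_force'],'w',s['gripper_width'])
def wray(u,v):
    p=cams.camera_params('wrist');q=np.array([(u-p['cx'])/p['fx'],(v-p['cy'])/p['fy']]);t=np.linalg.norm(q)
    d=np.r_[q/t*np.sin(t),np.cos(t)] if t>0 else np.array([0,0,1.]);return p['origin'],p['rotation']@d
def wproj(P):
    p=cams.camera_params('wrist');d=p['rotation'].T@(np.asarray(P)-p['origin']);r=np.hypot(*d[:2]);t=np.arctan2(r,d[2])
    return p['cx']+p['fx']*t*d[0]/r,p['cy']+p['fy']*t*d[1]/r
E
python3 -m handwheel '[[-5.2,2.7,0,0,1],[-5.2,2.7,0,0,1],[-5.2,2.7,0,0,1],[-5.2,2.7,0,0,1],[-5.2,2.7,0,0,1],[-5.2,2.7,0,0,1],[-5.2,2.7,0,0,1],[-5.2,2.7,0,0,1],[-5.2,2.7,0,0,1]]' && python3 -m handwheel '[[0,0,4.7,0,1],[0,0,4.7,0,1],[0,0,4.7,0,1],[0,0,0,0,1]]'
python3 - <<'E'
from geo import *
print(sense()['joints']);to((-.12,.075,.21))
im=cams.capture('wrist');im=np.clip(im[:,:,::-1]*1.5,0,255).astype('uint8')
for q in [(-.052,.1,.24),(-.052,.1,.15),(-.052,.07,.24),(-.052,.07,.15),(0,195e-3,.241),(0,-.2,.241),(-.006,-.008,.274)]:
    print(q,wproj(g2w(q)));
cv2.imwrite('pics/w1.png',im)
E
```

```text
time_s: 7.48
tcp_pos: [0.484, 0.0957, 0.4164]
ee_rot: [[0.807, -0.168, 0.566], [-0.127, -0.986, -0.112], [0.576, 0.019, -0.817]]
wrist_force: [0.0, 1.1, 0.2]
gripper_width: 1.003
time_s: 7.98
tcp_pos: [0.5665, 0.0792, 0.3014]
ee_rot: [[0.808, -0.17, 0.565], [-0.126, -0.985, -0.116], [0.576, 0.023, -0.817]]
wrist_force: [0.7, -1.2, 1.9]
gripper_width: 1.0
[ 23.4815   5.8227 -43.4984  62.1985 -22.0312   2.0375]
now g [-0.055   0.1168  0.2597] shift cm [-8.2623  4.001   0.3738] t 7.975 F [ 0.6686 -1.2304  1.9257] w 0.9997831113582254
(-0.052, 0.1, 0.24) (np.float64(349.11174291930433), np.float64(260.15771307534465))
(-0.052, 0.1, 0.15) (np.float64(337.27606871643155), np.float64(274.3692476793205))
(-0.052, 0.07, 0.24) (np.float64(397.9979426598986), np.float64(259.64111672771725))
(-0.052, 0.07, 0.15) (np.float64(371.0006265358492), np.float64(274.1481231105492))
(0, 0.195, 0.241) (np.float64(203.45941927772958), np.float64(176.7766534729652))
(0, -0.2, 0.241) (np.float64(630.5449511681007), np.float64(190.6818021502308))
(-0.006, -0.008, 0.274) (np.float64(521.2729827541766), np.float64(172.4088790956591))
```

View pics/w1.png

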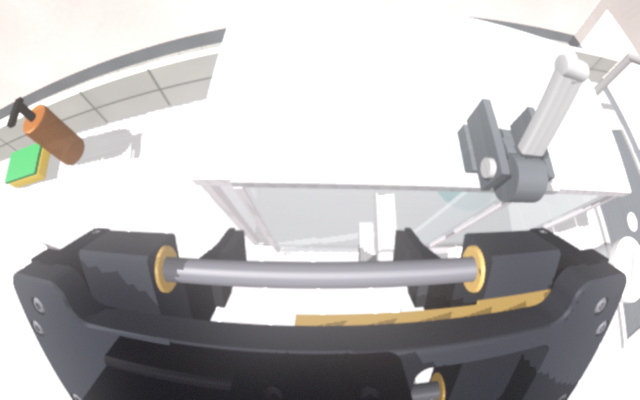

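The pull's upper stem is at u≈386, v 195–235, and its lower stem at u≈366. The clamp is around (505,170), where the calibrated pivot predicts it. The lever tip is at (570,68), so the lever is open.

Run:
```python
from geo import *
def hit(u,v,z):
    o,d=wray(u,v);return w2g(o+d*(z-o[2])/d[2])
print(hit(386,200,.238),hit(386,232,.238),hit(366,230,.164),hit(366,250,.164))
o,d=wray(570,68)
for x in(.03,.04,.05):
    t=(x-w2g(o)[0])/(G.T@d)[0];print('tip',w2g(o+t*d))
print('open expects',-.006+.073*np.sin(.7),.274+.073*np.cos(.7))
print('roof corner',hit(205,181,.241))
s=sense();print(w2g(s['tcp_pos']),w2g(s['tcp_pos']+.07*s['ee_rot'][:,2]),(G.T@s['ee_rot']))
to((-.052,.078,.2))
```

```text
[-0.0131  0.0752  0.238 ] [-0.0342  0.0763  0.238 ] [-0.015  0.076  0.164] [-0.0326  0.0765  0.164 ]
tip [ 0.03   -0.0158  0.3364]
tip [ 0.04   -0.0285  0.3285]
tip [ 0.05   -0.0412  0.3205]
open expects 0.04102789116835144 0.3298334796717677
roof corner [-0.003   0.1934  0.241 ]
[-0.085   0.1177  0.3016] [-0.0446  0.1169  0.2444] [[ 0.8173  0.0091  0.5762]
 [ 0.0198 -0.9997 -0.0122]
 [ 0.5759  0.0214 -0.8172]]
now g [-0.0556  0.1171  0.2599] shift cm [-3.2371  3.7853  5.1522] t 8.025 F [ 0.4038 -0.272   1.7567] w 1.0020510941961278
```

```bash
python3 -m handwheel '[[0,0,-2,0,1],[0,3.8,0,0,1],[-3.2,0,0,0,1],[0,0,3.6,0,1],[0,0,3.6,0,1],[0,0,0,0,0.35],[0,0,0,0,0.35],[0,0,0,0,0.35]]'
python3 - <<'E'
from geo import *
print(sense()['joints']);to((-.052,.078,.2))
im=cams.capture('wrist');im=np.clip(im[:,:,::-1]*.9,0,255).astype('uint8')
cv2.imwrite('pics/w2.png',im[100:330,150:630])
E
```

```text
time_s: 9.02
tcp_pos: [0.5549, 0.0452, 0.2658]
ee_rot: [[0.8, -0.171, 0.576], [-0.124, -0.985, -0.12], [0.588, 0.025, -0.809]]
wrist_force: [0.3, -0.2, -0.1]
gripper_width: 0.745
[  8.0497   6.1047 -50.5728  95.1697 -11.5774 -19.1204]
now g [-0.0597  0.0812  0.2246] shift cm [-0.8275  0.2663  2.4455] t 9.025 F [ 0.3375 -0.1958 -0.1001] w 0.7450943060793922
```

View pics/w2.png

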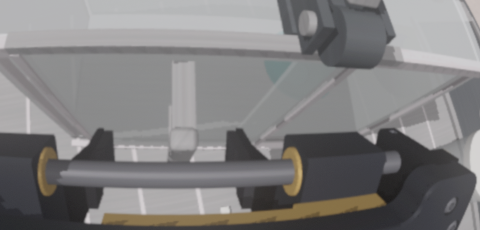

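```bash
python3 -m handwheel '[[-0.5,0,1,0,0.3],[0,0,0.5,0,0.3],[0,0,0,0,0.3],[0,2,0,0,0.3],[0,2,0,0,0.3],[0,2,0,0,0.3],[0,0,0,0,0.3]]'
python3 - <<'E'
from geo import *
print(sense()['joints']);to((-.052,-.085,.21));print(G.T@sense()['ee_rot'])
E
```

```text
time_s: 9.95
tcp_pos: [0.551, -0.0075, 0.2652]
ee_rot: [[0.81, -0.183, 0.557], [-0.127, -0.982, -0.138], [0.573, 0.041, -0.819]]
wrist_force: [-0.3, 0.0, 0.8]
gripper_width: 0.301
[  2.2772   5.4851 -51.049   93.0622  -9.2227 -12.366 ]
now g [-0.0549  0.0276  0.2234] shift cm [-0.7586 11.1964  1.6731] t 9.95 F [-0.2965  0.0179  0.7635] w 0.3013354731849575
[[ 0.8195 -0.0043  0.5731]
 [ 0.02   -0.9991 -0.0361]
 [ 0.5727  0.0411 -0.8187]]
```

```bash
python3 -m handwheel '[[0,2.3,0.2,0,0.3],[0,2.3,0.2,0,0.3],[0,2.3,0.2,0,0.3],[0,2.3,0.2,0,0.3],[0,0,0,0,0.3]]'
python3 - <<'E'
from geo import *
print(sense()['joints']);to((-.052,-.085,.21));print(G.T@sense()['ee_rot'])
E
```

```text
time_s: 10.58
tcp_pos: [0.5406, -0.0952, 0.2763]
ee_rot: [[0.821, -0.187, 0.539], [-0.13, -0.981, -0.144], [0.556, 0.048, -0.83]]
wrist_force: [-0.2, 0.6, -0.4]
gripper_width: 0.306
[  0.337    4.4025 -48.9568  66.5348  -9.2109  15.9294]
now g [-0.0503 -0.061   0.234 ] shift cm [-1.5231  2.2814  2.004 ] t 10.575 F [-0.2096  0.5514 -0.4301] w 0.3059882062417488
[[ 0.8313 -0.0089  0.5558]
 [ 0.0194 -0.9988 -0.045 ]
 [ 0.5555  0.0482 -0.8301]]
```

```bash
python3 -m handwheel '[[-0.8,1,0.5,0,0.3],[0,1,0.4,0,0.3],[0,0.8,0,0,0.3],[0,0,0,0,0.3]]'
python3 - <<'E'
from geo import *
print(sense()['joints']);to((-.052,-.085,.21));print(G.T@sense()['ee_rot'])
im=cams.capture('wrist');im=np.clip(im[:,:,::-1]*.9,0,255).astype('uint8')
cv2.imwrite('pics/w3.png',im)
t=cams.capture('top');cv2.imwrite('pics/t3.png',t[:,:,::-1])
E
```

```text
time_s: 11.08
tcp_pos: [0.536, -0.1176, 0.2726]
ee_rot: [[0.829, -0.175, 0.531], [-0.119, -0.983, -0.138], [0.547, 0.051, -0.836]]
wrist_force: [0.6, 23.0, -2.5]
gripper_width: 0.305
[ -0.2649   4.7327 -48.0245  58.7304  -9.1349  24.9291]
now g [-0.0513 -0.0836  0.2299] shift cm [-1.1544  0.0357  1.6308] t 11.075 F [ 0.6131 22.9682 -2.5417] w 0.30508126142780967
[[ 0.8368  0.0038  0.5474]
 [ 0.0313 -0.9987 -0.0409]
 [ 0.5465  0.0514 -0.8359]]
```

View pics/w3.png

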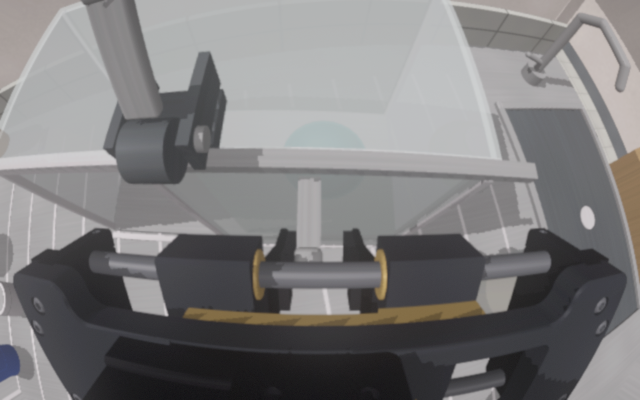

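The door is against its open stop: the force there is 23 N, and the pull is at guard y ≈ -0.08. I'll back off, then retreat.

```bash
python3 -m handwheel '[[0,-0.7,0,0,0.3],[0,0,0,0,0.55],[0,0,-3,0,0.6],[0,0,-5,0,0.9],[0,-4,-4,5,1],[0,-4,-4,0,1]]'
python3 - <<'E'
from geo import *
s=sense();print(s['joints'],s['ee_rot'],s['tcp_pos'])
print('blue',onz('top',193,238,.048),'big',onz('top',168,175,.07))
t=cv2.imread('pics/t3.png')
# pull/door check: travel
R=s['ee_rot'];
tin=np.array([.5697,.3904,.0])
g=tin+[0,0,.026]; p=s['tcp_pos']+R[:,2]*.058
for h in(.12,0): print(h,100*R.T@(g+[0,0,h]-p))
im=cv2.resize(t[85:235,180:450],None,fx=2.9,fy=2.9);cv2.imwrite('pics/t3c.png',np.clip(im*1.3,0,255).astype('uint8'))
E
```

```text
time_s: 11.92
tcp_pos: [0.4692, -0.0154, 0.4044]
ee_rot: [[0.806, -0.262, 0.531], [-0.218, -0.965, -0.145], [0.551, 0.001, -0.835]]
wrist_force: [0.8, 0.5, 0.4]
gripper_width: 0.782
[ 26.0084 -10.0303 -37.2468  33.3247 -41.4204  27.6482] [[ 0.8056 -0.2617  0.5315]
 [-0.2178 -0.9652 -0.1451]
 [ 0.5509  0.0012 -0.8346]] [ 0.4692 -0.0154  0.4044]
blue [0.4584 0.4239 0.048 ] big [0.6504 0.4997 0.07  ]
0.12 [-14.9753 -41.8279  15.2229]
0 [-21.5864 -41.8418  25.2376]
```

```bash
python3 -m handwheel '[[0,-5,0,0,1],[0,-5,0,0,1],[-2.2,-4.5,2.2,0,1],[-2.2,-4.5,2.2,0,1],[-2.2,-4.5,2.2,0,1],[-2.2,-4.5,2.2,0,1],[-2.2,-4.5,2.2,0,1],[-2,-4.5,2.2,0,1],[-2,-4.5,2,0,1],[0,0,0,0,1]]'
cat >> geo.py <<'E'
def totin(h,tin,off=.058):
    s=sense();R=s['ee_rot'];p=s['tcp_pos']+R[:,2]*off
    print('shift',100*R.T@(np.array([tin[0],tin[1],.026+h])-p),'p',p)
E
python3 - <<'E'
from geo import *
s=sense();print(s['joints'],s['ee_rot'])
totin(.12,(.5697,.3904));totin(0,(.5697,.3904))
print('rim proj',wproj((.5697,.3904,.048)))
im=cams.capture('wrist');cv2.imwrite('pics/w4.png',im[:,:,::-1])
E
```

```text
time_s: 13.18
tcp_pos: [0.5373, 0.3975, 0.1889]
ee_rot: [[0.809, -0.257, 0.529], [-0.211, -0.966, -0.146], [0.549, 0.006, -0.836]]
wrist_force: [0.6, -1.0, -0.2]
gripper_width: 0.996
[ 53.7945  26.0454 -31.5806  61.0916 -35.882  -30.6652] [[ 0.8089 -0.2569  0.5289]
 [-0.2114 -0.9664 -0.1461]
 [ 0.5487  0.0063 -0.836 ]]
shift [ 0.4219 -0.1751 -0.3977] p [0.5679 0.389  0.1404]
shift [-6.1624 -0.2512  9.6344] p [0.5679 0.389  0.1404]
rim proj (np.float64(317.61703606607233), np.float64(267.016218612486))
```

View pics/w4.png

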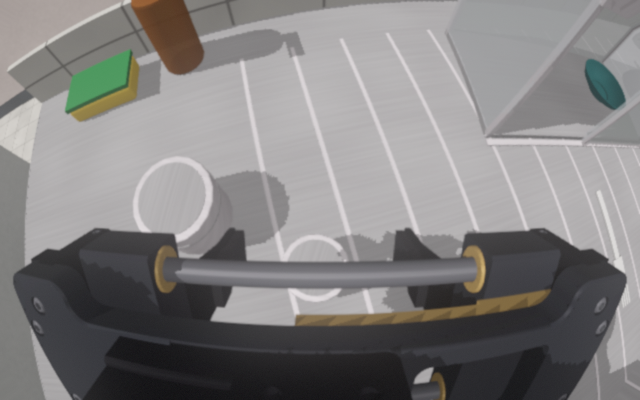

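The tin's rim centre is at (316,268), where (317.6,267) was predicted. Now I'll descend and grip.

```bash
python3 -m handwheel '[[-2.1,-0.1,3.2,0,1],[-2.1,-0.1,3.2,0,1],[-2.0,0,3.2,0,1],[0,0,0,0,1]]'
python3 - <<'E'
from geo import *
totin(0,(.5697,.3904)); print(sense()['wrist_force'])
E
python3 -m handwheel '[[0,0,0,0,0],[0,0,0,0,0],[0,0,0,0,0],[0,0,0,0,0]]'
```

```text
time_s: 13.72
tcp_pos: [0.5387, 0.3938, 0.0764]
ee_rot: [[0.808, -0.262, 0.528], [-0.215, -0.965, -0.149], [0.548, 0.007, -0.836]]
wrist_force: [-0.3, -1.0, 0.5]
gripper_width: 1.001
shift [-0.183  -0.5168  0.1023] p [0.5693 0.3852 0.0279]
[-0.2549 -0.9762  0.5164]
time_s: 14.22
tcp_pos: [0.5388, 0.3978, 0.0794]
ee_rot: [[0.806, -0.258, 0.532], [-0.215, -0.966, -0.142], [0.551, 0.0, -0.835]]
wrist_force: [-2.2, 0.9, 3.1]
gripper_width: 0.659
```

```bash
python3 -m handwheel '[[1,0,-1.5,0,0],[2,0,-3,0,0],[2,0,-3,0,0],[2,0,-3,0,0],[0,0,0,0,0]]'
python3 - <<'E'
from geo import *
to((-.10,.10,.12),.058);to((-.10,.10,.06),.058);s=sense();print(s['joints'],G.T@s['ee_rot'])
E
```

```text
time_s: 14.85
tcp_pos: [0.5394, 0.3986, 0.2072]
ee_rot: [[0.806, -0.258, 0.533], [-0.217, -0.966, -0.139], [0.551, -0.004, -0.834]]
wrist_force: [-0.2, -0.0, -1.8]
gripper_width: 0.66
now g [-0.1363  0.4245  0.1588] shift cm [ 3.143  32.0568  6.5856] t 14.85 F [-0.1547 -0.0291 -1.7811] w 0.6604536458346545
now g [-0.1363  0.4245  0.1588] shift cm [-0.1636 32.0779 11.5922] t 14.85 F [-0.1547 -0.0291 -1.7811] w 0.6604536458346545
[ 54.2802  24.9717 -30.1279  58.5155 -37.0882 -28.0713] [[ 0.8315 -0.0812  0.5495]
 [-0.0697 -0.9967 -0.0418]
 [ 0.5511 -0.0035 -0.8344]]
```

```bash
python3 -m handwheel '[[0.8,4,1,0,0],[0.8,4,1,0,0],[0.8,4,1,0,0],[0.8,4,1,0,0],[0.8,4,1,0,0],[0.8,4,1,0,0],[0.6,4,1,0,0],[0,4,1,0,0],[0,0,0,0,0]]'
python3 - <<'E'
from geo import *
to((-.05,.10,.05),.058);s=sense();print(s['joints'],G.T@s['ee_rot'])
E
```

```text
time_s: 15.98
tcp_pos: [0.545, 0.0699, 0.1817]
ee_rot: [[0.818, -0.273, 0.506], [-0.222, -0.962, -0.16], [0.53, 0.019, -0.848]]
wrist_force: [-0.8, 1.3, -1.2]
gripper_width: 0.659
now g [-0.0733  0.1006  0.1325] shift cm [-2.402  -0.3184  8.2277] t 15.975 F [-0.8476  1.2767 -1.164 ] w 0.6585024306992473
[  4.4957  13.4442 -52.5367 117.6293 -12.9921 -45.1714] [[ 0.8447 -0.0965  0.5264]
 [-0.072  -0.9952 -0.067 ]
 [ 0.5303  0.0187 -0.8476]]
```

```bash
python3 -m handwheel '[[0,0,2,0,0],[0,0,2,0,0],[0,0,1.5,0,0],[0,0,0,0,0]]'
python3 - <<'E'
from geo import *
to((-.02,.10,.044),.058);s=sense();print(s['joints'],G.T@s['ee_rot'])
E
```

```text
time_s: 16.48
tcp_pos: [0.5803, 0.0726, 0.1525]
ee_rot: [[0.831, -0.279, 0.482], [-0.221, -0.96, -0.174], [0.511, 0.038, -0.859]]
wrist_force: [1.0, 0.0, -1.6]
gripper_width: 0.655
now g [-0.0403  0.1085  0.1027] shift cm [-1.1998  0.4167  6.1362] t 16.475 F [ 1.0283  0.0461 -1.6269] w 0.6550838593033328
[  4.8408  19.1454 -48.9478 117.5872 -13.9706 -45.5937] [[ 0.8567 -0.1027  0.5055]
 [-0.069  -0.994  -0.0849]
 [ 0.5112  0.0378 -0.8586]]
```

The wrist is at its j4 limit here. I'll fit the arm's geometry from the logged poses, so I can choose a lean and azimuth that are feasible in the bay.

```bash
cat > arm.py <<'E'
import numpy as np
D=[([89.303,22.091,.378],(.16703,.6018,.29114),(-.0005,-.0021,-1)),
([8.639,24.682,34.433],(.66694,-.06018,.50848),(-.0054,-.0003,-1)),
([-8.620,53.437,80.407],(.8094,-.2888,.4551),(.061,-.028,-.998)),
([.8207,45.645,80.606],(.8176,-.1782,.5941),(.331,-.129,-.935)),
([32.386,47.559,80.656],(.8335,.2453,.6304),(.562,-.105,-.82)),
([23.4815,5.8227,-43.4984],(.5665,.0792,.3014),(.565,-.116,-.817)),
([26.008,-10.030,-37.247],(.4692,-.0154,.4044),(.5315,-.1451,-.8346)),
([53.7945,26.0454,-31.5806],(.5373,.3975,.1889),(.5289,-.1461,-.836)),
([4.8408,19.1454,-48.9478],(.5803,.0726,.1525),(.482,-.174,-.859))]
A=[];b=[]
for j,p,Z in D:
    j1,j2,j3=np.radians(j);d=j2-j3;e=np.array([np.cos(j1),np.sin(j1),0]);n=np.array([np.sin(j1),-np.cos(j1),0]);p=np.array(p);Z=np.array(Z)
    A+=[[np.sin(j2),np.cos(d),np.sin(d),Z@e,1,0,0],[np.cos(j2),-np.sin(d),np.cos(d),Z[2],0,1,0],[0,0,0,Z@n,0,0,1]];b+=[p@e,p[2],p@n]
x,*_=np.linalg.lstsq(np.array(A),np.array(b),rcond=None)
L1,L2,L3,dT,r0,h,lat=x;res=np.array(A)@x-b
def ik(p,Z):
    p=np.array(p,float);Z=np.array(Z,float);Z/=np.linalg.norm(Z);W=p-dT*Z
    r=np.hypot(W[0],W[1]);j1=np.arctan2(W[1],W[0])+np.arcsin(lat/r);R=np.sqrt(r*r-lat*lat)-r0;z=W[2]-h
    # forearm vector length Lf, angle offset
    Lf=np.hypot(L2,L3);g=np.arctan2(L3,L2);q=np.hypot(R,z)
    c=(q*q+L1**2-Lf**2)/(2*L1*q)
    if abs(c)>1:return None
    a=np.arctan2(R,z)-np.arccos(c);j2=a
    fr=R-L1*np.sin(j2);fz=z-L1*np.cos(j2);d=-np.arctan2(fz,fr)+g
    e=np.array([np.cos(j1),np.sin(j1),0]);n=np.array([np.sin(j1),-np.cos(j1),0])
    f=np.cos(d)*e+np.array([0,0,-np.sin(d)]);up=np.sin(d)*e+np.array([0,0,np.cos(d)])
    j4=np.arctan2(Z@n,-(Z@up));j5=-np.arccos(Z@f)
    return np.degrees([j1,j2,j2-d,j4,j5])
E
python3 - <<'E'
from arm import *
np.set_printoptions(precision=3,suppress=True)
print(x,abs(res).max())
for j,p,Z in D: print(j,ik(p,Z))
from geo import *
print('placing: tin guard(x,.1), hold 58mm, z .04')
for tx in(0.,.015,.05):
  for lean in(30,34,38,42):
    for az in(-25,-17,-10.3,-3,5):
      l,a=np.radians([lean,az]);Z=np.array([np.sin(l)*np.cos(a),np.sin(l)*np.sin(a),-np.cos(l)])
      q=ik(g2w((tx,.1,.04))-.058*Z,Z);print(tx,lean,az,q)
E
```

```text
[0.547 0.358 0.069 0.216 0.089 0.134 0.115] 0.18480639442494073
[89.303, 22.091, 0.378] [ 85.105  20.286 -13.196  -0.022 -56.641]
[8.639, 24.682, 34.433] [  4.742  23.632  26.959  -0.008 -93.636]
[-8.62, 53.437, 80.407] None
[0.8207, 45.645, 80.606] None
[32.386, 47.559, 80.656] None
[23.4815, 5.8227, -43.4984] [ 27.822   5.19  -39.19   53.372 -27.154]
[26.008, -10.03, -37.247] [ 21.53  -11.282 -35.793  29.795 -41.616]
[53.7945, 26.0454, -31.5806] [ 56.434  26.347 -28.939  57.222 -38.334]
[4.8408, 19.1454, -48.9478] [ 26.664  20.598 -48.087  92.51  -21.843]
placing: tin guard(x,.1), hold 58mm, z .04
0.0 30 -25 [ 23.8422  30.2824 -45.2948 105.3009 -22.9722]
0.0 30 -17 [ 22.3124  29.7322 -46.8308 118.9209 -21.2174]
0.0 30 -10.3 [ 20.8313  29.4003 -47.7677 131.032  -20.0405]
0.0 30 -3 [ 19.0467  29.1786 -48.3983 144.823  -19.0126]
0.0 30 5 [ 16.9436  29.1073 -48.6018 160.5865 -18.1381]
0.0 34 -25 [ 25.221   30.7875 -47.7928 113.4664 -27.9368]
0.0 34 -17 [ 23.5005  30.2109 -49.5594 126.7525 -26.9535]
0.0 34 -10.3 [ 21.8157  29.8649 -50.6405 138.0185 -26.3877]
0.0 34 -3 [ 19.7689  29.6347
[... 2334 characters left out ...]
05 34 -3 [ 17.0561  32.0873 -43.9445 148.2282 -21.359 ]
0.05 34 5 [ 14.8274  32.0328 -44.1026 164.1547 -20.4602]
0.05 38 -25 [ 23.3996  33.8391 -43.0125 115.4184 -30.6459]
0.05 38 -17 [ 21.5691  33.2176 -44.9349 128.8638 -29.5354]
0.05 38 -10.3 [ 19.7905  32.8522 -46.0882 140.2877 -28.8885]
0.05 38 -3 [ 17.6449  32.6192 -46.8341 152.7885 -28.3395]
0.05 38 5 [ 15.1212  32.5636 -47.0133 166.5822 -27.7907]
0.05 42 -25 [ 24.5841  34.6914 -45.3485 120.3877 -36.1982]
0.05 42 -17 [ 22.5837  34.0751 -47.4893 133.2505 -35.8301]
0.05 42 -10.3 [ 20.6202  33.7167 -48.778  143.9314 -35.732 ]
0.05 42 -3 [ 18.235   33.4898 -49.6134 155.4245 -35.6431]
0.05 42 5 [ 15.4163  33.4359 -49.8143 167.9391 -35.3786]
```

```bash
cat > arm.py <<'E'
import numpy as np
from scipy.optimize import least_squares
J=[([89.303,22.091,.378,-.028,-68.409],(.16703,.6018,.29114),(-.0005,-.0021,-1)),
([8.639,24.682,34.433,-.03,-100.06],(.66694,-.06018,.50848),(-.0054,-.0003,-1)),
([-8.620,53.437,80.407,1.168,-113.25],(.8094,-.2888,.4551),(.061,-.028,-.998)),
([.8207,45.645,80.606,7.953,-105.39],(.8176,-.1782,.5941),(.331,-.129,-.935)),
([32.386,47.559,80.656,23.06,-95.57],(.8335,.2453,.6304),(.562,-.105,-.82)),
([23.4815,5.8227,-43.4984,62.2,-22.03],(.5665,.0792,.3014),(.565,-.116,-.817)),
([8.05,6.105,-50.573,95.17,-11.577],(.5549,.0452,.2658),(.576,-.12,-.809)),
([26.008,-10.030,-37.247,33.32,-41.42],(.4692,-.0154,.4044),(.5315,-.1451,-.8346)),
([53.7945,26.0454,-31.5806,61.09,-35.88],(.5373,.3975,.1889),(.5289,-.1461,-.836)),
([4.8408,19.1454,-48.9478,117.587,-13.97],(.5803,.0726,.1525),(.482,-.174,-.859))]
def axes(q):
    j1,j2,j3,j4,j5=np.radians(q[:5]);d=j2-j3
    e=np.array([np.cos(j1),np.sin(j1),0]);n=np.array([np.sin(j1),-np.cos(j1),0]);k=np.array([0,0,1.])
    f=np.cos(d)*e-np.sin(d)*k;up=np.sin(d)*e+np.cos(d)*k
    s=-up*np.cos(j4)+n*np.sin(j4);a5=n*np.cos(j4)+up*np.sin(j4)
    Z=np.cos(j5)*f-np.sin(j5)*s
    return np.c_[np.sin(j2)*e+np.cos(j2)*k,f,up,Z,e,k,n,a5],Z
A=np.vstack([axes(q)[0] for q,_,_ in J]);b=np.concatenate([p for _,p,_ in J])
x=np.linalg.lstsq(A,b,rcond=None)[0];res=A@x-b
def fk(q): M,Z=axes(q);return M@x,Z
LO=np.array([-179,-69,-61,-181,-171]);HI=np.array([179,118,80.5,117.4,-9.3])
def ik(p,Z,q0,w=.3):
    r=least_squares(lambda q:np.r_[fk(q)[0]-p,w*(fk(q)[1]-Z)],np.clip(q0,LO+.1,HI-.1),bounds=(LO,HI),x_scale=30.)
    return r.x,np.sqrt(2*r.cost)
E
python3 - <<'E'
from arm import *
from geo import *
print(x,abs(res).max());print([round(float(np.degrees(np.arccos(min(1,axes(q)[1]@np.array(Z)/np.linalg.norm(Z))))),1) for q,_,Z in J])
seeds={'now':J[-1][0],'neg':[-10,20,-45,-150,-30],'neg2':[-10,20,-30,-90,-30],'z':[5,20,-30,0,-40]}
for tx in(0.,.05):
  for lean in(30,34,38,42):
    for az in(-25,-17,-10.3,-3,5):
      l,a=np.radians([lean,az]);Z=np.array([np.sin(l)*np.cos(a),np.sin(l)*np.sin(a),-np.cos(l)])
      print(tx,lean,az,*[(k,q.round(0),) if c<1e-3 else (k,'-%.3f'%c) for k,(q,c) in ((k,ik(g2w((tx,.1,.04))-.058*Z,Z,s)) for k,s in seeds.items())])
E
```

```text
[ 0.5648  0.4218 -0.      0.2368  0.      0.1607  0.      0.1598] 5.5586072241819995e-05
[0.0, 0.0, 0.0, 0.0, 0.0, 0.0, 0.0, 0.0, 0.0, 0.0]
0.0 30 -25 ('now', '-0.008') ('neg', '-0.050') ('neg2', '-0.050') ('z', '-0.008')
0.0 30 -17 ('now', '-0.023') ('neg', '-0.033') ('neg2', '-0.033') ('z', '-0.023')
0.0 30 -10.3 ('now', '-0.034') ('neg', '-0.027') ('neg2', '-0.027') ('z', '-0.034')
0.0 30 -3 ('now', '-0.046') ('neg', '-0.034') ('neg2', '-0.034') ('z', '-0.056')
0.0 30 5 ('now', '-0.063') ('neg', '-0.051') ('neg2', '-0.042') ('z', '-0.042')
0.0 34 -25 ('now', '-0.021') ('neg', '-0.045') ('neg2', '-0.045') ('z', '-0.021')
0.0 34 -17 ('now', '-0.038') ('neg', '-0.021') ('neg2', '-0.021') ('z', '-0.038')
0.0 34 -10.3 ('now', '-0.050') ('neg', '-0.007') ('neg2', '-0.007') ('z', '-0.050')
0.0 34 -3 ('now', '-0.062') ('neg', '-0.023') ('neg2', '-0.023') ('z', '-0.073')
0.0 34 5 ('now', '-0.077') ('neg', '-0.044') ('neg2', '-0.052') ('z', '-0.052')
0.0 38 -25 ('now', '-0.033') ('neg', '-0.047') ('neg2', '-0.047') ('z', '-0.033')
0.0 38 -17 ('now', '-0.052') ('neg', '-0.022') ('neg2', '-0.
[... 2063 characters left out ...]
y([ -10.,   31.,  -30., -181.,  -10.])) ('z', '-0.059')
0.05 38 -3 ('now', '-0.072') ('neg', '-0.020') ('neg2', '-0.020') ('z', '-0.076')
0.05 38 5 ('now', '-0.086') ('neg', '-0.042') ('neg2', '-0.042') ('z', '-0.050')
0.05 42 -25 ('now', '-0.039') ('neg', '-0.051') ('neg2', '-0.051') ('z', '-0.039')
0.05 42 -17 ('now', '-0.060') ('neg', '-0.023') ('neg2', '-0.023') ('z', '-0.060')
0.05 42 -10.3 ('now', '-0.075') ('neg', array([ -10.,   32.,  -33., -181.,  -17.])) ('neg2', array([ -10.,   32.,  -33., -181.,  -17.])) ('z', '-0.075')
0.05 42 -3 ('now', '-0.089') ('neg', '-0.008') ('neg2', '-0.008') ('z', '-0.008')
0.05 42 5 ('now', '-0.103') ('neg', '-0.027') ('neg2', '-0.027') ('z', '-0.027')
```

The model fits to 0.06 mm. This wrist branch allows a lean of about 30° with some skew. So I'll set the tin down just over the threshold, then push it deeper with partly closed fingers, keeping the 190 mm wide body outside the gap.

```bash
python3 -m handwheel '[[0.5,0.2,1.6,0,0],[0.5,0.2,1.6,0,0],[0.5,0.2,1.6,0,0],[0,0,0,0,0]]'
python3 - <<'E'
from geo import *
to((.006,.10,.055),.058);s=sense();print(s['joints'],G.T@s['ee_rot'])
E
```

```text
time_s: 16.98
tcp_pos: [0.6191, 0.0586, 0.1304]
ee_rot: [[0.837, -0.288, 0.466], [-0.226, -0.956, -0.185], [0.499, 0.05, -0.865]]
wrist_force: [0.5, 0.7, -2.4]
gripper_width: 0.657
now g [-0.0005  0.1009  0.0802] shift cm [-0.6891 -0.106   2.5072] t 16.975 F [ 0.4831  0.7034 -2.4392] w 0.6574223179673631
[  3.2079  23.901  -44.8573 117.5507 -13.7805 -44.4516] [[ 0.8636 -0.1127  0.4913]
 [-0.0731 -0.9924 -0.0992]
 [ 0.4988  0.0497 -0.8653]]
```

```bash
python3 -m handwheel '[[0,1.2,0,5.5,0],[-0.6,0,1.2,0,0],[-0.6,0,1.2,0,0],[0,0,0,0,0]]'
python3 - <<'E'
from geo import *
to((.012,.088,.045),.058);s=sense();print(s['joints'],G.T@s['ee_rot'])
E
```

```text
time_s: 17.48
tcp_pos: [0.6217, 0.0534, 0.1149]
ee_rot: [[0.814, -0.372, 0.446], [-0.317, -0.928, -0.194], [0.486, 0.017, -0.874]]
wrist_force: [-0.6, -0.3, -1.9]
gripper_width: 0.661
now g [0.002  0.0956 0.0643] shift cm [0.0489 0.5098 2.2423] t 17.475 F [-0.5624 -0.2729 -1.8889] w 0.6614474835266971
[  2.8118  25.5502 -44.5632 117.5899 -14.1006 -49.7465] [[ 0.8578 -0.1996  0.4736]
 [-0.1665 -0.9797 -0.1114]
 [ 0.4863  0.0167 -0.8737]]
```

```bash
python3 -m handwheel '[[0,0.5,1,0,0],[0,0,0.6,0,0],[0,0,0,0,0]]';python3 -m handwheel '[[0,0,0.4,0,0],[0,0,0,0,0]]'
python3 - <<'E'
from geo import *
to((.012,.088,.042),.058);s=sense();print(s['joints'],G.T@s['ee_rot'])
im=cams.capture('scene');im=cv2.resize(im[90:260,260:430,::-1],None,fx=3.5,fy=3.5,interpolation=cv2.INTER_CUBIC);cv2.imwrite('pics/s5.png',np.clip(im*1.5,0,255).astype('uint8'))
E
```

```text
time_s: 17.85
tcp_pos: [0.6248, 0.048, 0.1039]
ee_rot: [[0.819, -0.378, 0.431], [-0.323, -0.925, -0.197], [0.473, 0.022, -0.881]]
wrist_force: [-14.8, 2.2, 0.4]
gripper_width: 0.656
time_s: 18.1
tcp_pos: [0.6252, 0.0478, 0.1007]
ee_rot: [[0.821, -0.38, 0.427], [-0.325, -0.925, -0.198], [0.47, 0.024, -0.883]]
wrist_force: [-21.7, 3.3, 4.0]
gripper_width: 0.66
now g [0.0054 0.0903 0.0496] shift cm [0.2569 0.0651 0.9949] t 18.1 F [-21.6524   3.2545   4.0256] w 0.660141160805124
[  2.2686  27.1222 -44.0901 117.5298 -14.0088 -49.6979] [[ 0.8657 -0.2083  0.4551]
 [-0.173  -0.9778 -0.1185]
 [ 0.4697  0.0238 -0.8825]]
```

View pics/s5.png

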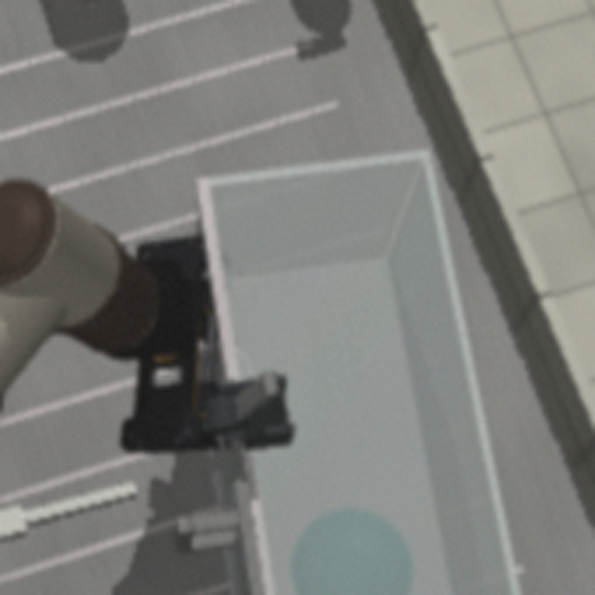

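Run:
```python
from geo import *
s=sense();F=s['wrist_force'];M=s['moment'];print(F,M)
r0=np.cross(F,M)/(F@F)   # closest point of force line
R=s['ee_rot']
print('r0 world',r0,'in tool if world axes',R.T@r0,'gF',G.T@F)
print('line guard rel TCP assumption',w2g(s['tcp_pos']+r0))
for n,o in(('cam',cams.camera_params('wrist')['origin']),): print(n,w2g(o))
for a in(-1,1):
  for y in(-1,1):
    print(a,y,w2g(s['tcp_pos']+R@[a*.0375,y*.095,0]))
```

```text
[-21.4095   4.1534   3.7266] [ 0.5099  4.5212 -2.5226]
r0 world [-0.0558 -0.1064 -0.2021] in tool if world axes [-0.1061  0.1148  0.1756] gF [-21.8071   0.2584   3.7266]
line guard rel TCP assumption [-0.0569 -0.0176 -0.1013]
cam [0.001  0.0963 0.2193]
-1 -1 [-0.0337  0.1965  0.0809]
-1 1 [-0.0733  0.0107  0.0854]
1 -1 [0.0312 0.1835 0.1161]
1 1 [-0.0083 -0.0022  0.1206]
```

The wrist moment places the contact at the body's door-side end, resting on the door's edge. I'll back off about 6 mm, lower, release on the threshold and retreat.

```bash
python3 -m handwheel '[[-0.7,0.1,0.1,0,0],[0,0,0,0,0]]'
python3 - <<'E'
from geo import *
to((0,.09,.044),.058);s=sense();print(s['joints'],G.T@s['ee_rot'])
E
```

```text
time_s: 18.4
tcp_pos: [0.6248, 0.0493, 0.1007]
ee_rot: [[0.82, -0.38, 0.429], [-0.323, -0.925, -0.201], [0.473, 0.027, -0.881]]
wrist_force: [-8.4, 1.1, -1.1]
gripper_width: 0.662
now g [0.0049 0.0915 0.0496] shift cm [-0.6626  0.2352  0.2836] t 18.4 F [-8.4096  1.0981 -1.1219] w 0.6618487727722763
[  2.5287  27.1418 -44.1604 117.5294 -14.378  -49.8818] [[ 0.8643 -0.2085  0.4577]
 [-0.1714 -0.9777 -0.1216]
 [ 0.4728  0.0267 -0.8808]]
```

```bash
python3 -m handwheel '[[-0.6,0.2,0.2,0,0],[-0.2,0,0.2,0,0],[0,0,0,0,0]]'
python3 - <<'E'
from geo import *
to((0,.09,.044),.058);s=sense();print(G.T@s['ee_rot'])
E
```

```text
time_s: 18.77
tcp_pos: [0.6243, 0.051, 0.0987]
ee_rot: [[0.82, -0.38, 0.428], [-0.322, -0.924, -0.205], [0.474, 0.03, -0.88]]
wrist_force: [-0.8, 0.3, -1.1]
gripper_width: 0.66
now g [0.0041 0.0928 0.0476] shift cm [-0.4788  0.3504  0.1648] t 18.775 F [-0.7843  0.3086 -1.1268] w 0.6595498676089584
[[ 0.864  -0.2091  0.458 ]
 [-0.1701 -0.9774 -0.1254]
 [ 0.4739  0.0305 -0.8801]]
```

```bash
python3 -m handwheel '[[0,0,0.3,0,0],[0,0,0,0,0.8],[0,0,0,0,1],[0,0,0,0,1],[-1.5,0.3,-0.8,0,1],[-1.8,0.4,-1,0,1],[-2,0.5,-1.1,0,1],[0,0,0,0,0.35],[0,0,0,0,0.35]]'
python3 - <<'E'
from geo import *
to((-.05,.09,.03),.07);s=sense();print(s['joints'],G.T@s['ee_rot'])
im=cams.capture('wrist');cv2.imwrite('pics/w6.png',np.clip(im[:,:,::-1]*1.2,0,255).astype('uint8')[60:340,100:600])
E
```

```text
time_s: 19.9
tcp_pos: [0.569, 0.0665, 0.1054]
ee_rot: [[0.823, -0.385, 0.417], [-0.324, -0.922, -0.213], [0.466, 0.04, -0.884]]
wrist_force: [0.7, 0.4, -0.7]
gripper_width: 0.852
now g [-0.0483  0.096   0.0435] shift cm [-0.6785  0.5698  1.2001] t 19.9 F [ 0.6769  0.3606 -0.6765] w 0.8517089725149105
[  5.1706  23.3478 -50.2426 117.5731 -16.3372 -52.7298] [[ 0.8679 -0.2142  0.4482]
 [-0.1713 -0.976  -0.1347]
 [ 0.4662  0.0401 -0.8838]]
```

View pics/w6.png

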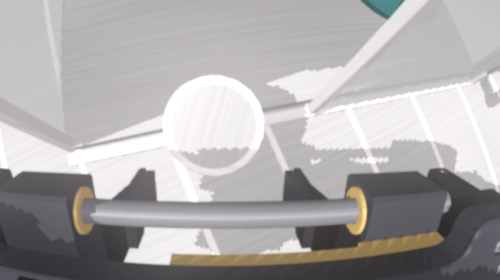

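```bash
python3 - <<'E'
from geo import *
o,d=wray(313,185);p=w2g(o+d*(.061-o[2])/d[2]);print('tin',p)
to((p[0]-.05,p[1],.028),.07)
E
python3 -m handwheel '[[0,0,0,0,0.35],[0,0,0,0,0.35],[0,0,0,0,0.35]]'
```

```text
tin [-0.0161  0.0941  0.061 ]
now g [-0.0481  0.096   0.0433] shift cm [-2.239   0.5091  0.5734] t 19.95 F [-0.6641 -0.688   0.22  ] w 0.8179259188641953
time_s: 20.32
tcp_pos: [0.5686, 0.0662, 0.1043]
ee_rot: [[0.824, -0.386, 0.415], [-0.324, -0.922, -0.213], [0.464, 0.041, -0.885]]
wrist_force: [0.4, -0.1, -0.1]
gripper_width: 0.468
```

Run:
```python
from geo import *
# camera as of the w6 picture: same pose within 1 mm
def h(u,v,z):
    o,d=wray(u+100,v+60);return w2g(o+d*(z-o[2])/d[2])
for nm,u,v in(('strip L near',75,163),('strip L far',75,150),('strip mid near',160,147),('strip mid far',160,131),('strip R near',308,117),('strip R far',305,101)):print(nm,h(u,v,.013))
for nm,u,v in(('rim top',213,75),('rim bot',211,175),('rim L',164,125),('rim R',264,122)):print(nm,h(u,v,.061))
im=cv2.imread('pics/w6.png');
w=cams.capture('wrist')[:,:,::-1];cv2.imwrite('pics/w7.png',w)
g=cv2.cvtColor(w[120:270,240:400],cv2.COLOR_BGR2GRAY)
c=cv2.HoughCircles(cv2.GaussianBlur(g,(5,5),1),cv2.HOUGH_GRADIENT,1,50,param1=80,param2=15,minRadius=35,maxRadius=65);print(c)
s=cams.capture('scene')[:,:,::-1];cv2.imwrite('pics/s7.png',s)
```

```text
strip L near [-0.0116  0.1938  0.013 ]
strip L far [-0.0021  0.1925  0.013 ]
strip mid near [-0.0128  0.1295  0.013 ]
strip mid far [-0.0016  0.1275  0.013 ]
strip R near [-0.013   0.0208  0.013 ]
strip R far [-0.0007  0.0196  0.013 ]
rim top [0.0118 0.0877 0.061 ]
rim bot [-0.043   0.1005  0.061 ]
rim L [-0.0114  0.1198  0.061 ]
rim R [-0.0209  0.0661  0.061 ]
[[[72.5 64.5 50.8]]]
```

Run:
```python
import cv2,numpy as np
from geo import *
w=cv2.imread('pics/w7.png');s=cv2.imread('pics/s7.png')
a=cv2.resize((w[110:290,230:420]*.75).astype('uint8'),(570,540),interpolation=cv2.INTER_CUBIC)
u=g2w((-.02,.09,.03));p=cams.camera_params('scene');d=p['rotation'].T@(u-p['origin']);cu,cv_=int(p['cx']+p['fx']*d[0]/d[2]),int(p['cy']+p['fy']*d[1]/d[2]);print(cu,cv_)
b=cv2.resize(np.clip(s[cv_-28:cv_+28,cu-12:cu+12]*1.8,0,255).astype('uint8'),(230,540),interpolation=cv2.INTER_CUBIC)
cv2.imwrite('pics/c8.png',np.hstack([a,b]))
```

```text
313 199
```

View pics/c8.png

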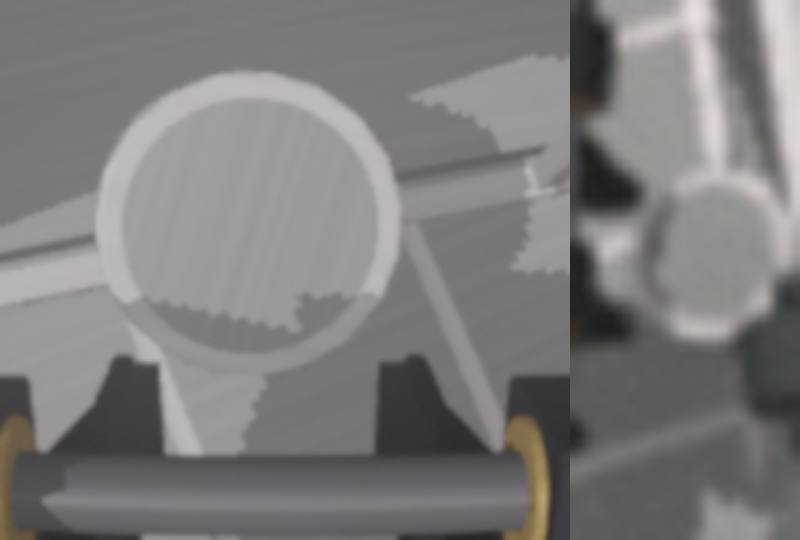

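Run:
```python
from geo import *
def two(R):
    A=np.zeros((3,3));y=np.zeros(3)
    for o,d in R:
        d=d/np.linalg.norm(d);P=np.eye(3)-np.outer(d,d);A+=P;y+=P@o
    X=np.linalg.solve(A,y);return w2g(X),[np.linalg.norm((np.eye(3)-np.outer(d,d))@(X-o)) for o,d in R]
W=lambda x,y:wray(230+x/3,110+y/3)
S=lambda x,y:ray('scene',301+(x-570)/9.58,171+y/9.64)
print('centre',two([W(250,222),S(718,258)]))
print('far',two([W(248,72),S(786,250)]), 'near',two([W(252,373),S(652,262)]))
# rim heights: where rays of rim points cross; diameter test for tilt about y
for z in(.048,.055,.061,.068):
    P={k:(lambda o,d:w2g(o+d*(z-o[2])/d[2]))(*W(*k)) for k in((248,72),(252,373),(98,225),(402,220))}
    v=list(P.values());print(z,np.linalg.norm(v[0]-v[1]),np.linalg.norm(v[2]-v[3]),sum(v)/4)
o,_=W(250,222);print('cam g',w2g(o))
```

```text
centre (array([-0.0115,  0.0923,  0.0425]), [np.float64(0.0003838923966730821), np.float64(0.0003838923966727879)])
far (array([0.0111, 0.0873, 0.0619]), [np.float64(0.001076269888284963), np.float64(0.0010762698882849334)]) near (array([-0.0364,  0.098 ,  0.0276]), [np.float64(0.0038887090707560566), np.float64(0.0038887090707558987)])
0.048 0.06110281010702703 0.05964947480281683 [-0.0126  0.0924  0.048 ]
0.055 0.05865558301141342 0.05726045520255815 [-0.0144  0.093   0.055 ]
0.061 0.05655795978660194 0.05521272411662212 [-0.0159  0.0934  0.061 ]
0.068 0.05411073269098833 0.05282370451636348 [-0.0177  0.094   0.068 ]
cam g [-0.0569  0.1059  0.2228]
```

The tin sits at the threshold, leaning slightly back towards the robot: rim centre about guard (-0.014, 0.093), z 0.053. I'll push it in with partly closed fingers in small steps.

```bash
python3 -m handwheel '[[-1.6,0.4,0.5,0,0.4],[0,0,0,0,0.4],[0,0,0,0,0.4]]'
python3 - <<'E'
from geo import *
to((-.05,.094,.030),.07);s=sense();print(s['joints'],G.T@s['ee_rot'])
E
```

```text
time_s: 20.8
tcp_pos: [0.5585, 0.0701, 0.0987]
ee_rot: [[0.827, -0.389, 0.406], [-0.325, -0.92, -0.218], [0.458, 0.049, -0.888]]
wrist_force: [0.5, 0.1, 0.7]
gripper_width: 0.401
now g [-0.06    0.0972  0.0365] shift cm [0.6282 0.0606 1.0628] t 20.8 F [0.5256 0.1126 0.6646] w 0.40080471256330563
[  5.8582  23.4863 -51.3077 117.571  -16.9549 -53.6266] [[ 0.8721 -0.2181  0.438 ]
 [-0.1723 -0.9747 -0.1422]
 [ 0.458   0.0486 -0.8876]]
```

```bash
python3 -m handwheel '[[0.3,0.2,1,5,0.4],[0.9,-0.2,0.6,0,0.4],[0.9,-0.2,0.5,0,0.4],[0,0,0,0,0.4]]'
python3 - <<'E'
from geo import *
to((-.01,.094,.028),.07);s=sense();print(s['joints'],G.T@s['ee_rot'])
w=cams.capture('wrist')[:,:,::-1];cv2.imwrite('pics/w9.png',w)
g=cv2.cvtColor(w[60:270,220:420],cv2.COLOR_BGR2GRAY)
c=cv2.HoughCircles(cv2.GaussianBlur(g,(5,5),1),cv2.HOUGH_GRADIENT,1,50,param1=80,param2=15,minRadius=35,maxRadius=60);print(c)
for u,v,r in c[0][:2]:
    o,d=wray(220+u,60+v)
    for z in(.054,.058):print(w2g(o+d*(z-o[2])/d[2]))
E
```

```text
time_s: 21.3
tcp_pos: [0.5871, 0.06, 0.0926]
ee_rot: [[0.791, -0.462, 0.402], [-0.405, -0.887, -0.221], [0.459, 0.012, -0.889]]
wrist_force: [-0.6, -0.5, 0.2]
gripper_width: 0.403
now g [-0.0302  0.0921  0.0304] shift cm [ 1.5591 -0.7781  1.067 ] t 21.3 F [-0.5648 -0.4661  0.2124] w 0.40348974251132036
[  4.9745  25.7983 -48.2971 115.7317 -16.4693 -55.9297] [[ 0.8505 -0.2957  0.435 ]
 [-0.2574 -0.9552 -0.146 ]
 [ 0.4587  0.0122 -0.8885]]
[[[ 81.5 111.5  54.8]
  [117.5 190.5  48.3]
  [196.5 161.5  50. ]]]
[0.0082 0.0912 0.054 ]
[0.007  0.0914 0.058 ]
[-0.0368  0.0856  0.054 ]
[-0.0368  0.0859  0.058 ]
```

```bash
python3 -m handwheel '[[0.8,-0.35,0.5,0,0.4],[0.8,-0.3,0.5,0,0.4],[0,0,0,0,0.4]]'
cat > rim.py <<'E'
from geo import *
def look(n):
    w=cams.capture('wrist')[:,:,::-1];cv2.imwrite(f'pics/{n}.png',w)
    g=cv2.cvtColor(w[60:270,220:420],cv2.COLOR_BGR2GRAY)
    c=cv2.HoughCircles(cv2.GaussianBlur(g,(5,5),1),cv2.HOUGH_GRADIENT,1,50,param1=80,param2=15,minRadius=40,maxRadius=62)
    for u,v,r in c[0][:2]:
        o,d=wray(220+u,60+v);o2,d2=wray(220+u-r,60+v);o3,d3=wray(220+u+r,60+v);z=.058
        f=lambda o,d:w2g(o+d*(z-o[2])/d[2]);print('circle',u+220,v+60,r,f(o,d),'diam@.058',np.linalg.norm(f(o2,d2)-f(o3,d3)))
E
python3 - <<'E'
from rim import *
to((.01,.094,.026),.07);s=sense();print(s['joints'],G.T@s['ee_rot'][:,1])
R=s['ee_rot'];print('R end',w2g(s['tcp_pos']+R@[.0375,.095,0]),'L',w2g(s['tcp_pos']+R@[.0375,-.095,0]))
look('w10')
E
```

```text
time_s: 21.72
tcp_pos: [0.6068, 0.0574, 0.0909]
ee_rot: [[0.791, -0.462, 0.402], [-0.406, -0.887, -0.221], [0.459, 0.012, -0.889]]
wrist_force: [0.1, 0.1, -0.9]
gripper_width: 0.399
now g [-0.0104  0.093   0.0287] shift cm [ 1.5869 -0.699   1.1117] t 21.725 F [ 0.1407  0.1301 -0.917 ] w 0.3985790616278874
[  5.232   27.1504 -46.1966 113.0689 -16.2116 -53.4213] [-0.2957 -0.9552  0.0119]
R end [-0.037   0.0028  0.1092] L [0.0191 0.1843 0.107 ]
circle 315.5 179.5 47.4 [0.0202 0.0866 0.058 ] diam@.058 0.0482183568168341
```

```bash
python3 -m handwheel '[[0.8,-0.3,0.5,0,0.4],[0.8,-0.3,0.5,0,0.4],[0,0,0,0,0.4]]'
python3 - <<'E'
from rim import *
to((.015,.094,.028),.07);s=sense();print(s['joints'],G.T@s['ee_rot'][:,1])
R=s['ee_rot'];print('R end',w2g(s['tcp_pos']+R@[.0375,.095,0]),'L',w2g(s['tcp_pos']+R@[.0375,-.095,0]),'cam',w2g(cams.camera_params('wrist')['origin']))
look('w11')
E
```

```text
time_s: 22.15
tcp_pos: [0.6262, 0.0539, 0.0892]
ee_rot: [[0.791, -0.462, 0.402], [-0.406, -0.887, -0.221], [0.458, 0.012, -0.889]]
wrist_force: [-1.4, -0.3, -0.3]
gripper_width: 0.397
now g [0.0093 0.0931 0.027 ] shift cm [ 0.5064 -0.2544  0.1424] t 22.15 F [-1.3501 -0.3205 -0.2772] w 0.3973867510439965
[  5.4574  28.4846 -44.0875 110.2372 -15.9849 -50.7142] [-0.296  -0.9551  0.0119]
R end [-0.0173  0.0029  0.1075] L [0.0389 0.1844 0.1052] cam [0.0017 0.0987 0.2075]
circle 318.5 181.5 55.4 [0.0381 0.0858 0.058 ] diam@.058 0.055816580613937655
circle 417.5 219.5 50.8 [0.0049 0.0437 0.058 ] diam@.058 0.05578591002722789
```

```bash
python3 -m handwheel '[[0.75,-0.3,0.4,0,0.4],[0.1,0,0,0,0.4],[0,0,0,0,0.4]]'
python3 - <<'E'
from rim import *
to((.015,.094,.028),.07);s=sense()
R=s['ee_rot'];print('R end',w2g(s['tcp_pos']+R@[.0375,.095,0]),'cam',w2g(cams.camera_params('wrist')['origin']))
look('w12')
E
```

```text
time_s: 22.58
tcp_pos: [0.6331, 0.0521, 0.0881]
ee_rot: [[0.792, -0.463, 0.398], [-0.408, -0.886, -0.221], [0.455, 0.013, -0.891]]
wrist_force: [-6.1, 0.1, 1.1]
gripper_width: 0.399
now g [0.0162 0.0925 0.0258] shift cm [-0.0364 -0.1029 -0.2675] t 22.575 F [-6.0746  0.059   1.0626] w 0.399478380042555
R end [-0.0103  0.0023  0.1064] cam [0.0093 0.0981 0.2064]
circle 318.5 180.5 47.6 [0.0458 0.0851 0.058 ] diam@.058 0.047487273174738685
```

```bash
python3 -m handwheel '[[-1.7,0.6,-0.9,0,0.4],[-2.5,0.9,-1.3,0,0.4],[-2.5,0.9,-1.3,0,0.5],[-1,0,-4,0,0.6],[0,0,-5,0,0.8],[0,0,-5,0,0.8],[0,0,0,0,0.8]]'
python3 - <<'E'
from geo import *
from arm import *
s=sense();to((-.045,-.075,.28),.07);Z=s['ee_rot'][:,2];print(s['joints'],G.T@s['ee_rot'])
for t in((-.06,-.075,.28),(-.042,-.075,.21),(-.042,0,.21),(-.042,.1,.21)):
    print(t,ik(g2w(t)-.07*Z,Z,s['joints'][:5]))
for n in('scene','top'):
    im=cams.capture(n);cv2.imwrite(f'pics/{n}9.png',im[:,:,::-1])
    p=cams.camera_params(n);u=g2w((.047,.092,.058));d=p['rotation'].T@(u-p['origin']);cu,cw=p['cx']+p['fx']*d[0]/d[2],p['cy']+p['fy']*d[1]/d[2]
    a,b=int(cu)-20,int(cw)-20;g=cv2.cvtColor(im,cv2.COLOR_RGB2GRAY)[b:b+40,a:a+40];k=4
    g=cv2.resize(g,None,fx=k,fy=k,interpolation=cv2.INTER_CUBIC)
    c=cv2.HoughCircles(g,cv2.HOUGH_GRADIENT,1,30,param1=60,param2=12,minRadius=26,maxRadius=44)
    print(n,cu,cw)
    if c is not None:
        for u,v,r in c[0][:3]: print(n,u/k+a,v/k+b,r/k,w2g(onz(n,u/k+a,v/k+b,.058)))
E
```

```text
time_s: 23.5
tcp_pos: [0.5176, 0.0972, 0.1881]
ee_rot: [[0.782, -0.463, 0.417], [-0.402, -0.886, -0.231], [0.476, 0.013, -0.879]]
wrist_force: [0.2, 0.9, -0.5]
gripper_width: 0.782
now g [-0.1042  0.1158  0.1266] shift cm [17.1625 16.6556 -7.9123] t 23.5 F [ 0.1532  0.8791 -0.4941] w 0.7824222540994222
[ 26.7289  12.7109 -51.7079  70.7083 -24.6323 -29.5868] [[ 0.8414 -0.2975  0.4511]
 [-0.2558 -0.9546 -0.1525]
 [ 0.476   0.0129 -0.8794]]
(-0.06, -0.075, 0.28) (array([ 12.5689,   1.6039, -33.7474,  31.7154, -36.922 ]), np.float64(3.796846037985564e-09))
(-0.042, -0.075, 0.21) (array([  8.8691,   7.1361, -41.1824,  43.8674, -24.9341]), np.float64(5.856081509025123e-09))
(-0.042, 0, 0.21) (array([ 17.3963,   8.2562, -40.1899,  45.6076, -28.8393]), np.float64(3.565230736615498e-11))
(-0.042, 0.1, 0.21) (array([ 28.014 ,  11.4342, -35.9799,  44.6609, -34.6163]), np.float64(1.0506022017202665e-10))
scene 334.6966376423576 194.0829480732267
top 321.2819674295747 163.18676235362497
top 324.625 163.875 9.7 [0.0468 0.0814 0.058 ]
```

The two independent estimates put the tin at guard (0.046–0.047, 0.081–0.085), inside the limits. On to the pull.

```bash
python3 -m handwheel '[[2.5,0,-4,0,0.8],[3,3.4,-1.2,0,0.7],[3,3.4,-1.2,0,0.6],[2.5,3.4,-1.2,0,0.6],[2.5,3.4,-1,0,0.6],[2.3,3.4,0,0,0.6],[0,0,0,0,0.6]]'
python3 - <<'E'
from geo import *
s=sense();to((-.06,-.075,.27),.07);to((-.042,-.077,.208),.07);print(s['joints'])
E
```

```text
time_s: 24.48
tcp_pos: [0.5267, -0.1029, 0.336]
ee_rot: [[0.779, -0.472, 0.412], [-0.407, -0.881, -0.241], [0.477, 0.02, -0.879]]
wrist_force: [0.5, 0.6, 0.3]
gripper_width: 0.6
now g [-0.0596 -0.0802  0.2745] shift cm [-0.3838 -0.4888  0.2873] t 24.475 F [0.5282 0.6047 0.2716] w 0.6002682308795706
now g [-0.0596 -0.0802  0.2745] shift cm [-1.7785 -0.9734  6.5754] t 24.475 F [0.5282 0.6047 0.2716] w 0.6002682308795706
[ 12.0024   1.9728 -34.5405  32.922  -36.2195  26.1673]
```

```bash
python3 -m handwheel '[[-0.6,-0.2,2.2,0,0.6],[-0.6,-0.2,2.2,0,0.6],[-0.6,-0.2,2.2,0,0.6],[0,0,0,0,0.35],[0,0,0,0,0.35],[0,0,0,0,0.35],[-0.5,-2,-0.3,0,0.35],[-0.6,-2,-0.4,0,0.35],[0,0,0,0,0.35]]'
python3 - <<'E'
from geo import *
s=sense();to((-.042,.11,.208),.07);print(s['joints'])
w=cams.capture('wrist')[:,:,::-1];cv2.imwrite('pics/w13.png',w)
E
```

```text
time_s: 25.6
tcp_pos: [0.5503, -0.0602, 0.2702]
ee_rot: [[0.782, -0.465, 0.416], [-0.401, -0.885, -0.236], [0.478, 0.018, -0.878]]
wrist_force: [-0.5, -0.2, -0.2]
gripper_width: 0.353
now g [-0.0438 -0.0336  0.2087] shift cm [ -3.5429 -13.7549  -2.1267] t 25.6 F [-0.4752 -0.2049 -0.1725] w 0.35252205544638376
[ 13.6205   7.5547 -41.4106  46.1921 -26.9689   9.6984]
```

```bash
python3 -m handwheel '[[-0.55,-2.2,-0.35,0,0.35],[-0.55,-2.2,-0.35,0,0.35],[-0.55,-2.2,-0.35,0,0.35],[-0.55,-2.2,-0.35,0,0.35],[-0.55,-2.2,-0.35,0,0.35],[0,0,0,0,0.35]]'
python3 - <<'E'
from geo import *
s=sense();to((-.042,.112,.208),.07);print(s['joints'])
E
```

```text
time_s: 26.4
tcp_pos: [0.5728, 0.0519, 0.2698]
ee_rot: [[0.782, -0.466, 0.415], [-0.402, -0.885, -0.236], [0.477, 0.018, -0.879]]
wrist_force: [0.8, 0.4, -0.1]
gripper_width: 0.35
now g [-0.0418  0.0807  0.2083] shift cm [-0.834  -2.9769 -0.4774] t 26.4 F [ 0.8496  0.3963 -0.1464] w 0.3501396498120863
[ 26.1144  10.9065 -37.1125  45.4473 -33.6154  -0.3331]
```

```bash
python3 -m handwheel '[[-0.45,-1.6,-0.25,0,0.35],[-0.35,-1.4,-0.2,0,0.35],[0,0,0,0,0.35]]'; python3 -m handwheel '[[-0.1,-0.5,-0.1,0,0.35],[0,0,0,0,0.35]]'
python3 - <<'E'
from geo import *
s=sense();to((-.042,.112,.208),.07);print(s['joints'])
E
```

```text
time_s: 26.78
tcp_pos: [0.577, 0.0791, 0.2688]
ee_rot: [[0.781, -0.473, 0.408], [-0.404, -0.881, -0.246], [0.476, 0.027, -0.879]]
wrist_force: [-3.0, -10.1, 3.2]
gripper_width: 0.351
time_s: 27.02
tcp_pos: [0.5767, 0.0801, 0.2685]
ee_rot: [[0.78, -0.479, 0.403], [-0.407, -0.877, -0.255], [0.475, 0.035, -0.879]]
wrist_force: [0.1, -20.3, 3.6]
gripper_width: 0.353
now g [-0.0435  0.1078  0.207 ] shift cm [ 0.0649 -0.4468 -0.096 ] t 27.025 F [  0.0639 -20.283    3.5818] w 0.35287759150151365
[ 29.3902  12.3683 -35.195   44.5262 -36.7365  -2.5789]
```

The door met its closed stop: -20 N, with the pull at guard y ≈ 0.100. Next I'll retreat and check the lever path with the arm model.

```bash
python3 -m handwheel '[[0,0.5,0,0,0.35],[0,0,0,0,0.5],[0,0,-3,0,0.5],[0,0,-4,0,0.3],[0,0,-5,0,0],[0,0,0,0,0]]'
python3 - <<'E'
from geo import *
from arm import *
s=sense();Z=s['ee_rot'][:,2];print(s['joints'],G.T@s['ee_rot']);q=s['joints'][:5]
for t in((-.06,.05,.42),(.02,-.008,.42),(.1,-.008,.38),(.088,-.008,.31),(.0585,-.008,.329),(.0115,-.008,.346),(-.0355,-.008,.328),(-.06,-.008,.295)):
    q,c=ik(g2w(t)-.07*Z,Z,q);print(t,q,c)
to((-.06,.05,.40),.07);to((.1,-.008,.40),.07)
w=cams.capture('wrist')[:,:,::-1];cv2.imwrite('pics/w14.png',w)
E
```

```text
time_s: 27.78
tcp_pos: [0.5282, 0.1139, 0.3801]
ee_rot: [[0.779, -0.464, 0.423], [-0.403, -0.886, -0.23], [0.481, 0.009, -0.877]]
wrist_force: [0.5, -0.2, 0.1]
gripper_width: 0.247
[ 38.2282   3.2203 -27.2018  33.8142 -52.5872   4.9887] [[ 0.8382 -0.2978  0.4569]
 [-0.257  -0.9546 -0.1506]
 [ 0.4809  0.0088 -0.8767]]
(-0.06, 0.05, 0.42) [ 28.1427   0.6466 -14.086   27.2428 -61.4137] 1.5689396374791204e-09
(0.02, -0.008, 0.42) [ 17.2482   7.1742  -5.8673  23.89   -58.3582] 3.328052321245193e-11
(0.1, -0.008, 0.38) [ 13.5966  15.8754  -0.1018  23.4306 -54.2507] 1.0563781601503054e-11
(0.088, -0.008, 0.31) [ 13.6042  16.1173 -10.6662  27.4278 -44.4831] 1.2190757209632055e-14
(0.0585, -0.008, 0.329) [ 14.9101  12.6595 -12.5813  27.1852 -46.3922] 2.3028907416208313e-10
(0.0115, -0.008, 0.346) [ 17.1979   7.4984 -16.718   27.4963 -48.2566] 2.9389275354780713e-15
(-0.0355, -0.008, 0.328) [ 19.585    3.2232 -24.7668  29.8764 -45.9741] 9.514540898801555e-10
(-0.06, -0.008, 0.295) [ 20.5776   1.8864 -31.8339  33.2627 -41.5342] 6.059992481031463e-09
now g [-0.0962  0.1342  0.3188] shift cm [ 9.1096  7.0329 -4.1981] t 27.775 F [ 0.4622 -0.2111  0.1233] w 0.24660096210661783
now g [-0.0962  0.1342  0.3188] shift cm [24.0121  7.8054  3.9848] t 27.775 F [ 0.4622 -0.2111  0.1233] w 0.24660096210661783
```

```bash
python3 -m handwheel '[[3,2.3,-1.4,0,0],[3,2.3,-1.4,0,0],[3.1,2.4,-1.4,0,0],[3.7,0.2,2.05,0,0],[3.7,0.2,2.05,0,0],[3.7,0.2,2.05,0,0],[3.8,0.2,2.05,0,0],[0,0,0,0,0]]'
python3 - <<'E'
from geo import *
s=sense();to((.09,-.008,.325),.07);print(s['joints'],G.T@s['ee_rot'])
w=cams.capture('wrist')[:,:,::-1];cv2.imwrite('pics/w15.png',w)
for th in(0,.28,.5):print(th,wproj(g2w((-.006+.073*np.sin(.7-th),-.008,.274+.073*np.cos(.7-th)))))
E
```

```text
time_s: 28.82
tcp_pos: [0.6973, -0.0652, 0.4517]
ee_rot: [[0.783, -0.469, 0.409], [-0.405, -0.883, -0.239], [0.473, 0.021, -0.881]]
wrist_force: [0.3, -0.8, 0.1]
gripper_width: 0.004
now g [ 0.1013 -0.0125  0.39  ] shift cm [-4.1432 -0.2238  5.1501] t 28.825 F [ 0.2984 -0.8385  0.0726] w 0.0037618735221348737
[ 13.3486  16.2496   2.0891  22.9758 -56.7899  39.4906] [[ 0.8424 -0.304   0.4449]
 [-0.2583 -0.9524 -0.1617]
 [ 0.4729  0.0213 -0.8809]]
0 (np.float64(336.87502695014103), np.float64(323.64675236659514))
0.28 (np.float64(344.8807268083116), np.float64(346.9732196023441))
0.5 (np.float64(351.58861092871433), np.float64(366.56020957145626))
```

```bash
python3 -m handwheel '[[-2,-0.1,2.6,0,0],[-2.1,-0.1,2.6,0,0],[0,0,0,0,0]]';python3 -m handwheel '[[-1.6,0.7,-1.6,0,0],[-1.6,0.7,-1.6,0,0],[-1.2,0.5,-1.1,0,0],[-1.2,0.5,-1.1,0,0],[0,0,0,0,0]]'
python3 - <<'E'
from geo import *
s=sense();to((.0115,-.008,.3456),.07);to((-.0135,-.008,.341),.07)
w=cams.capture('wrist')[:,:,::-1];cv2.imwrite('pics/w16.png',w)
E
```

```text
time_s: 29.25
tcp_pos: [0.6836, -0.0575, 0.3871]
ee_rot: [[0.785, -0.466, 0.408], [-0.401, -0.884, -0.238], [0.472, 0.023, -0.882]]
wrist_force: [0.8, -0.0, 0.5]
gripper_width: 0.007
time_s: 29.88
tcp_pos: [0.6074, -0.0435, 0.4128]
ee_rot: [[0.781, -0.466, 0.415], [-0.403, -0.884, -0.236], [0.477, 0.017, -0.878]]
wrist_force: [0.2, 0.3, 0.1]
gripper_width: 0.006
now g [ 0.0094 -0.007   0.3513] shift cm [-0.0676  0.0203  0.6153] t 29.875 F [0.2391 0.299  0.1082] w 0.006011551643054634
now g [ 0.0094 -0.007   0.3513] shift cm [-2.3883  0.7642 -0.1076] t 29.875 F [0.2391 0.299  0.1082] w 0.006011551643054634
```

```bash
python3 -m handwheel '[[0,0,0.8,0,0],[-1.2,0.4,-0.2,0,0],[-1.2,0.4,-0.1,0,0],[0,0,0,0,0]]';python3 -m handwheel '[[-1.2,0.3,0.1,0,0],[-1.2,0.3,0.1,0,0],[0,0,0,0,0]]'
python3 - <<'E'
from geo import *
s=sense();to((-.0355,-.008,.3284),.07);to((-.048,-.008,.315),.07);print(s['moment'])
E
```

```text
time_s: 30.42
tcp_pos: [0.5868, -0.0424, 0.3957]
ee_rot: [[0.782, -0.467, 0.413], [-0.402, -0.884, -0.237], [0.476, 0.019, -0.879]]
wrist_force: [0.1, -0.8, 0.3]
gripper_width: 0.008
time_s: 30.8
tcp_pos: [0.5672, -0.0382, 0.3839]
ee_rot: [[0.78, -0.465, 0.417], [-0.402, -0.885, -0.236], [0.479, 0.017, -0.878]]
wrist_force: [4.8, -1.4, 2.3]
gripper_width: 0.009
now g [-0.031  -0.0089  0.3225] shift cm [-0.1145  0.0598 -0.7393] t 30.8 F [ 4.8109 -1.3653  2.3237] w 0.00949623146052274
now g [-0.031  -0.0089  0.3225] shift cm [-1.8062  0.4122 -0.1293] t 30.8 F [ 4.8109 -1.3653  2.3237] w 0.00949623146052274
[-0.0782 -0.6718  0.1929]
```

Force on the tool is (+4.8, +2.3): the lever is engaged and biting. I'll follow the arc to the stop.

```bash
python3 -m handwheel '[[-0.9,0.2,-0.1,0,0],[-0.9,0.2,0.1,0,0],[-0.8,0.2,0.4,0,0],[0,0,0,0,0]]';python3 -m handwheel '[[-0.8,0.2,0.4,0,0],[-0.8,0.2,0.4,0,0],[0,0,0,0,0]]'
python3 - <<'E'
from geo import *
s=sense();to((-.055,-.008,.302),.07);print(s['moment'])
E
```

```text
time_s: 31.3
tcp_pos: [0.547, -0.0331, 0.3695]
ee_rot: [[0.779, -0.464, 0.421], [-0.401, -0.886, -0.234], [0.482, 0.014, -0.876]]
wrist_force: [5.4, -0.8, 5.3]
gripper_width: 0.006
time_s: 31.68
tcp_pos: [0.5437, -0.0313, 0.3676]
ee_rot: [[0.769, -0.458, 0.446], [-0.395, -0.889, -0.232], [0.503, 0.003, -0.865]]
wrist_force: [24.8, -15.2, 20.8]
gripper_width: 0.002
now g [-0.0534 -0.0057  0.3071] shift cm [-0.3314  0.2656  0.4009] t 31.675 F [ 24.8096 -15.2178  20.8241] w 0.001961249133825406
[-4.9985 -8.2478 -0.1636]
```

```bash
python3 -m handwheel '[[0.8,-0.2,-0.6,0,0],[0,0,0,0,0]]'; python3 -m handwheel '[[1.2,-0.3,-2,0,0],[0,0,-5,0,0],[0,0,-5,0,0],[0,0,0,0,0]]'
python3 - <<'E'
from geo import *
s=sense();print(s['wrist_force'],w2g(s['tcp_pos']+.07*s['ee_rot'][:,2]))
ims=[]
for n in('top','scene'):
    im=cams.capture(n)[:,:,::-1].copy();cv2.imwrite(f'pics/{n}17.png',im);p=cams.camera_params(n)
    for th in(1.2,1.5,1.72,1.85):
        u=g2w((-.006+.073*np.sin(.7-th),-.008,.274+.073*np.cos(.7-th)));d=p['rotation'].T@(u-p['origin']);print(n,th,p['cx']+p['fx']*d[0]/d[2],p['cy']+p['fy']*d[1]/d[2])
    u=g2w((.0,.05,.15));d=p['rotation'].T@(u-p['origin']);a,b=int(p['cx']+p['fx']*d[0]/d[2]),int(p['cy']+p['fy']*d[1]/d[2]);print('crop',n,a-50,b-65)
    ims.append(cv2.resize(np.clip(im[b-65:b+65,a-50:a+50]*(1.6 if n=='scene' else 1.0),0,255).astype('uint8'),(400,520),interpolation=cv2.INTER_CUBIC))
cv2.imwrite('pics/w17c.png',np.hstack(ims));cv2.imwrite('pics/w17.png',cams.capture('wrist')[:,:,::-1])
E
```

```text
time_s: 31.92
tcp_pos: [0.5443, -0.0314, 0.3695]
ee_rot: [[0.775, -0.462, 0.432], [-0.399, -0.887, -0.232], [0.49, 0.008, -0.871]]
wrist_force: [11.6, -3.2, 12.4]
gripper_width: 0.005
time_s: 32.42
tcp_pos: [0.4993, -0.0065, 0.476]
ee_rot: [[0.779, -0.466, 0.419], [-0.403, -0.885, -0.234], [0.48, 0.013, -0.877]]
wrist_force: [0.9, 0.5, -0.2]
gripper_width: 0.005
[ 0.8859  0.5082 -0.222 ] [-0.1034  0.0103  0.4146]
top 1.2 354.9759716515132 187.78145195826565
top 1.5 353.2963703584215 195.28325812268102
top 1.72 352.2140379108083 199.61038595306525
top 1.85 351.66008084461293 201.60041868194287
crop top 282 111
scene 1.2 312.41948431368274 204.15141135829612
scene 1.5 305.54921061924597 206.49204897108694
scene 1.72 301.7523772068962 208.32735528792526
scene 1.85 300.0881016267384 209.4124960053652
crop scene 272 135
```

```bash
python3 -m handwheel '[[0,-5,-2,0,0],[0,-5,-2,0,0],[0,-5,-2,0,0],[0,-5,-2,0,0],[-1,-5,-1,0,0],[-1,-5,0,0,0],[0,0,0,0,0]]'
python3 - <<'E'
from geo import *
ims=[]
for n in('top','scene'):
    im=cams.capture(n)[:,:,::-1].copy();cv2.imwrite(f'pics/{n}18.png',im);p=cams.camera_params(n)
    u=g2w((.0,.05,.15));d=p['rotation'].T@(u-p['origin']);a,b=int(p['cx']+p['fx']*d[0]/d[2]),int(p['cy']+p['fy']*d[1]/d[2])
    ims.append(cv2.resize(np.clip(im[b-55:b+65,a-50:a+50]*(1.6 if n=='scene' else .9),0,255).astype('uint8'),(400,480),interpolation=cv2.INTER_CUBIC));print(n,a-50,b-55)
cv2.imwrite('pics/f18.png',np.hstack(ims))
E
```

```text
time_s: 33.45
tcp_pos: [0.5888, 0.291, 0.5301]
ee_rot: [[0.786, -0.465, 0.407], [-0.398, -0.885, -0.242], [0.473, 0.028, -0.881]]
wrist_force: [0.1, -0.9, -0.4]
gripper_width: 0.006
top 282 121
scene 272 145
```

View pics/f18.png

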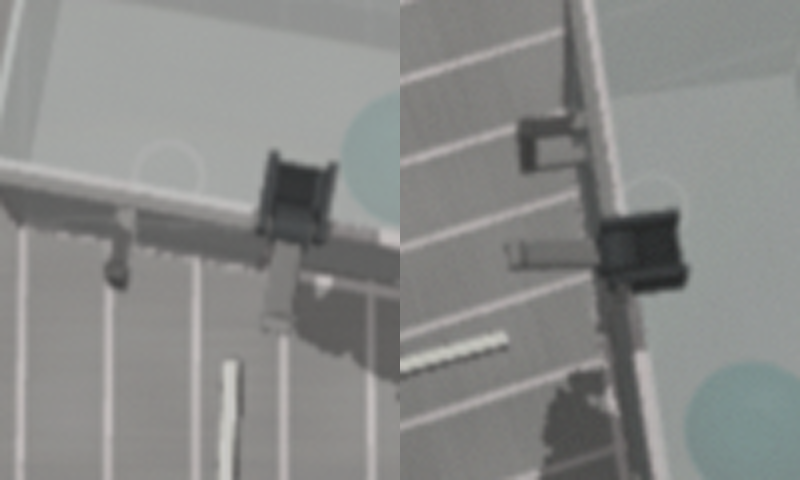

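Run:
```python
from geo import *
print('tin',w2g(onz('top',282+170/4,121+170/4,.058)),w2g(onz('scene',272+257/4,145+207/4,.058)))
x,e=tri((282+170/4,121+170/4),(272+257/4,145+207/4));print('tri',w2g(x),e)
x,e=tri((282+275/4,121+323/4),(272+112/4,145+253/4));g=w2g(x);print('bead',g,e,'lever',.7+np.arctan2(-.006-g[0],g[2]-.274))
print('pull top',w2g(onz('top',282+118/4,121+262/4,.24)),w2g(onz('scene',272+122/4,145+122/4,.24)))
```

```text
tin [0.0479 0.082  0.058 ] [0.0505 0.0826 0.058 ]
tri [0.0492 0.0823 0.058 ] 0.001322386230428038
bead [-0.073  -0.0056  0.306 ] 0.0005635557761281898 lever 1.8253262993867108
pull top [-0.0476  0.1001  0.24  ] [-0.0519  0.1045  0.24  ]
```

```bash
python3 -c "
from station import job;print(job.finish_job())"
```

```text
the job is handed in; nothing more can be done
None
```

The tin is in the guard with the door shut and clamped, and I handed the job in at about 33.5 s of the 72 s. No verdict is reported, so what follows rests on my own checks.

**What I did:**
- **Lean:** moves cannot tilt the tool directly, so I got about 30° of lean by pushing against the arm's reach limit.
- **Door and tin:** I slid the door to its open stop, then set the tin down at the bay's front edge. The gripper body is too wide for the gap, so I pushed the tin in with partly closed fingers.
- **Closing:** I slid the door to its shut stop and swung the lever over to its front stop.

**Last checks, from the top and scene cameras:**
- **Tin:** centre at guard x 0.049, y 0.082. The rim is at z 0.058, which is exactly upright on the 10 mm floor.
- **Door:** the pull is at y 0.100 in the top view and 0.1045 in the scene view. Pushing it met the shut stop at 20 N.
- **Lever:** about 1.83 rad, against the stop at 1.85.
- **Arm:** clear of everything.

**What went wrong or disagreed:**
- **Tin leaned:** after release at the front edge it leaned back towards the robot, by my rough estimate 10–36°. It stood flat again once pushed in.
- **Body touched the door:** once at about 22 N and once at about 6 N, both under the 40 N limit.
- **Lever stop:** the final push reached about 36 N at the wrist.
- **Circle fits:** those from the wrist camera were unreliable, so I used the two fixed cameras for the final tin position.
- **Bystanders:** I did not measure the bowl, dish, canister and fork again at the end. I know of no contact with any of them.

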